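Box up an amber glass table set

TASK

Box up the glass table set: pluck every knife rest out of the pocket tray and lay each one down in a nest of its own in the wooden case, push each of the two stirrers down into a pair of spring clips until both jaws have snapped shut over it, and only when the whole set is in, swing the clear lid down until it lies flat shut. There may be three to five knife rests; leave the marver block, the paddle and the tumbler where they are.

Things in the scene. Friction and masses are not known exactly. Their poses are not given: they have to be found in the camera images.
- rest1: Amber glass knife rest: a round bar 12 mm thick and 40 mm long between two square end blocks, each 20 mm long and 24 x 24 mm across; 80 mm long in all, about 80 g. Its origin is its centre (12 mm above what it lies on); x runs along the bar. It may lie on any of its four sides. Take it by the bar. Absent ones read None from the start.
- rest2: A second, identical knife rest (may be absent).
- rest3: A third, identical knife rest (may be absent).
- rest4: A fourth, identical knife rest (may be absent).
- rest5: A fifth, identical knife rest (may be absent).
- stirrer1: Amber glass stirrer: a round shank 15 mm thick and 140 mm long, with a flat paddle (34 x 24 x 9 mm) on its +x end reaching to 98 mm from the origin; about 85 g. Its origin is the middle of the shank, on its axis; x runs along the shank towards the paddle. It may lie turned about its shank.
- stirrer2: A second, identical stirrer.
- tray: Grey plastic pocket tray, 104 x 292 mm, fixed, origin under its centre. Six pockets in a row along its y, 46 mm apart, each for a knife rest along the tray's x; floor 5 mm above the bench, ribs between the pockets' ends 17 mm high, rims of the long sides 20 mm. Under the bars an open trough 40 mm wide lets fingers reach. One pocket or more is empty.
- rod_rest: Dark steel notched rod rest, 110 x 96 mm, 37 mm high, fixed, origin under its centre; two notched walls 80 mm apart hold up to two stirrers along its y, 50 mm apart, their axes 34.5 mm above the bench; between the walls it is open down to its 5 mm base.
- case: Wooden presentation case, fixed, 240 mm (its x) by 256 mm (its y), origin under its centre, walls 6 mm thick and 36 mm high, grey lining 6 mm above the bench. Nearer the robot (-x half) are five nests in a row along y; in the +x half are two pairs of spring clips, clip1 nearer, clip2 farther. The lid is hinged on its left (+y) wall.
- nest1 (a point): Middle of the floor of the first (rightmost) nest; a nest takes one knife rest along the case's x. Its ends are 90 mm apart and 12 mm high; the ribs between the nests' ends are 12 mm high, 30 mm apart, with an open trough 40 mm wide under the bar. Nests are 42 mm apart. Axes as the case.
- nest2 (a point): The second nest, same axes.
- nest3 (a point): The third nest, same axes.
- nest4 (a point): The fourth nest, same axes.
- nest5 (a point): The fifth (leftmost) nest, same axes; its middle is 50 mm from the lid's hinge line.
- clip1 (a point): Where the middle of a stirrer's shank lies when home in the nearer clip pair: 36 mm above the bench, shank along y (axes as the case), paddle either way. The clips stand at y -45 and +45 mm, 14 mm wide; each has a saddle below, a black fixed jaw on the -x side and a sprung steel jaw on the +x side, tops 16 to 22 mm above the shank's axis. Between the clips the floor, 30 mm below, is free.
- clip2 (a point): The same for the farther pair, 55 mm farther along the case's x (the far wall's inner face is 37 mm beyond it). In both pairs a shank coming straight down meets the jaws' rounded noses 16 to 18 mm above home; pushed with 10 to 15 N in all it springs the jaws aside, goes down under the noses onto the saddles, and the jaws snap back over it.
- lid (a joint): Angle of the lid in rad: 0 = shut flat on the walls, 1.9 = open, leaning outward to the left (+y). A stiff hinge: it stays where it is left, and a push of 1 to 4 N on its outer face near its free edge moves it. The lid is a clear pane in a wooden frame with a rim below: 30 mm deep, 240 mm along x, 256 mm from hinge to free edge.
- lid_hinge (a point): Middle of the lid's hinge line, at the left (+y) wall, 36.5 mm above the bench; the hinge runs along the case's x. The lid's rim (its lower edge when shut) passes through it; the lid's outer face lies 30 mm from it, so the shut lid's top is 66 mm above the bench.
- marver: Bystander: dark marver block, 70 x 100 x 22 mm, loose, origin under its centre. Leave it alone.
- paddle: Bystander: shaping paddle with a wooden handle, 228 mm long along x, 18 mm thick, loose; origin under its middle. Leave it alone.
- tumbler: Bystander: glass tumbler, 74 mm wide and 95 mm high, loose, origin under its centre. Leave it alone.

How it is judged (in metres and radians):
On the way, in this order (a step that is already met when the one before it is completed fails the run):
1. every knife rest lies in a nest and every stirrer is home in its clips, the lid still open (((x of rest1 in the frame of nest1 between -0.009 and 0.009 m and y of rest1 in the frame of nest1 between -0.007 and 0.007 m and z of rest1 in the frame of nest1 between 0.007 and 0.017 m and angle between the x axis of rest1 and the x axis of nest1, either way round below 0.2 rad) or (x of rest1 in the frame of nest2 between -0.009 and 0.009 m and y of rest1 in the frame of nest2 between -0.007 and 0.007 m and z of rest1 in the frame of nest2 between 0.007 and 0.017 m and angle between the x axis of rest1 and the x axis of nest2, either way round below 0.2 rad) or (x of rest1 in the frame of nest3 between -0.009 and 0.009 m and y of rest1 in the frame of nest3 between -0.007 and 0.007 m and z of rest1 in the frame of nest3 between 0.007 and 0.017 m and angle between the x axis of rest1 and the x axis of nest3, either way round below 0.2 rad) or (x of rest1 in the frame of nest4 between -0.009 and 0.009 m and y of rest1 in the frame of nest4 between -0.007 and 0.007 m and z of rest1 in the frame of nest4 between 0.007 and 0.017 m and angle between the x axis of rest1 and the x axis of nest4, either way round below 0.2 rad) or (x of rest1 in the frame of nest5 between -0.009 and 0.009 m and y of rest1 in the frame of nest5 between -0.007 and 0.007 m and z of rest1 in the frame of nest5 between 0.007 and 0.017 m and angle between the x axis of rest1 and the x axis of nest5, either way round below 0.2 rad)) and ((x of rest2 in the frame of nest1 between -0.009 and 0.009 m and y of rest2 in the frame of nest1 between -0.007 and 0.007 m and z of rest2 in the frame of nest1 between 0.007 and 0.017 m and angle between the x axis of rest2 and the x axis of nest1, either way round below 0.2 rad) or (x of rest2 in the frame of nest2 between -0.009 and 0.009 m and y of rest2 in the frame of nest2 between -0.007 and 0.007 m and z of rest2 in the frame of nest2 between 0.007 and 0.017 m and angle between the x axis of rest2 and the x axis of nest2, either way round below 0.2 rad) or (x of rest2 in the frame of nest3 between -0.009 and 0.009 m and y of rest2 in the frame of nest3 between -0.007 and 0.007 m and z of rest2 in the frame of nest3 between 0.007 and 0.017 m and angle between the x axis of rest2 and the x axis of nest3, either way round below 0.2 rad) or (x of rest2 in the frame of nest4 between -0.009 and 0.009 m and y of rest2 in the frame of nest4 between -0.007 and 0.007 m and z of rest2 in the frame of nest4 between 0.007 and 0.017 m and angle between the x axis of rest2 and the x axis of nest4, either way round below 0.2 rad) or (x of rest2 in the frame of nest5 between -0.009 and 0.009 m and y of rest2 in the frame of nest5 between -0.007 and 0.007 m and z of rest2 in the frame of nest5 between 0.007 and 0.017 m and angle between the x axis of rest2 and the x axis of nest5, either way round below 0.2 rad)) and ((x of rest3 in the frame of nest1 between -0.009 and 0.009 m and y of rest3 in the frame of nest1 between -0.007 and 0.007 m and z of rest3 in the frame of nest1 between 0.007 and 0.017 m and angle between the x axis of rest3 and the x axis of nest1, either way round below 0.2 rad) or (x of rest3 in the frame of nest2 between -0.009 and 0.009 m and y of rest3 in the frame of nest2 between -0.007 and 0.007 m and z of rest3 in the frame of nest2 between 0.007 and 0.017 m and angle between the x axis of rest3 and the x axis of nest2, either way round below 0.2 rad) or (x of rest3 in the frame of nest3 between -0.009 and 0.009 m and y of rest3 in the frame of nest3 between -0.007 and 0.007 m and z of rest3 in the frame of nest3 between 0.007 and 0.017 m and angle between the x axis of rest3 and the x axis of nest3, either way round below 0.2 rad) or (x of rest3 in the frame of nest4 between -0.009 and 0.009 m and y of rest3 in the frame of nest4 between -0.007 and 0.007 m and z of rest3 in the frame of nest4 between 0.007 and 0.017 m and angle between the x axis of rest3 and the x axis of nest4, either way round below 0.2 rad) or (x of rest3 in the frame of nest5 between -0.009 and 0.009 m and y of rest3 in the frame of nest5 between -0.007 and 0.007 m and z of rest3 in the frame of nest5 between 0.007 and 0.017 m and angle between the x axis of rest3 and the x axis of nest5, either way round below 0.2 rad)) and ((x of rest4 in the frame of nest1 between -0.009 and 0.009 m and y of rest4 in the frame of nest1 between -0.007 and 0.007 m and z of rest4 in the frame of nest1 between 0.007 and 0.017 m and angle between the x axis of rest4 and the x axis of nest1, either way round below 0.2 rad) or (x of rest4 in the frame of nest2 between -0.009 and 0.009 m and y of rest4 in the frame of nest2 between -0.007 and 0.007 m and z of rest4 in the frame of nest2 between 0.007 and 0.017 m and angle between the x axis of rest4 and the x axis of nest2, either way round below 0.2 rad) or (x of rest4 in the frame of nest3 between -0.009 and 0.009 m and y of rest4 in the frame of nest3 between -0.007 and 0.007 m and z of rest4 in the frame of nest3 between 0.007 and 0.017 m and angle between the x axis of rest4 and the x axis of nest3, either way round below 0.2 rad) or (x of rest4 in the frame of nest4 between -0.009 and 0.009 m and y of rest4 in the frame of nest4 between -0.007 and 0.007 m and z of rest4 in the frame of nest4 between 0.007 and 0.017 m and angle between the x axis of rest4 and the x axis of nest4, either way round below 0.2 rad) or (x of rest4 in the frame of nest5 between -0.009 and 0.009 m and y of rest4 in the frame of nest5 between -0.007 and 0.007 m and z of rest4 in the frame of nest5 between 0.007 and 0.017 m and angle between the x axis of rest4 and the x axis of nest5, either way round below 0.2 rad)) and ((x of rest5 in the frame of nest1 between -0.009 and 0.009 m and y of rest5 in the frame of nest1 between -0.007 and 0.007 m and z of rest5 in the frame of nest1 between 0.007 and 0.017 m and angle between the x axis of rest5 and the x axis of nest1, either way round below 0.2 rad) or (x of rest5 in the frame of nest2 between -0.009 and 0.009 m and y of rest5 in the frame of nest2 between -0.007 and 0.007 m and z of rest5 in the frame of nest2 between 0.007 and 0.017 m and angle between the x axis of rest5 and the x axis of nest2, either way round below 0.2 rad) or (x of rest5 in the frame of nest3 between -0.009 and 0.009 m and y of rest5 in the frame of nest3 between -0.007 and 0.007 m and z of rest5 in the frame of nest3 between 0.007 and 0.017 m and angle between the x axis of rest5 and the x axis of nest3, either way round below 0.2 rad) or (x of rest5 in the frame of nest4 between -0.009 and 0.009 m and y of rest5 in the frame of nest4 between -0.007 and 0.007 m and z of rest5 in the frame of nest4 between 0.007 and 0.017 m and angle between the x axis of rest5 and the x axis of nest4, either way round below 0.2 rad) or (x of rest5 in the frame of nest5 between -0.009 and 0.009 m and y of rest5 in the frame of nest5 between -0.007 and 0.007 m and z of rest5 in the frame of nest5 between 0.007 and 0.017 m and angle between the x axis of rest5 and the x axis of nest5, either way round below 0.2 rad)) and ((x of stirrer1 in the frame of clip1 between -0.004 and 0.004 m and y of stirrer1 in the frame of clip1 between -0.018 and 0.018 m and z of stirrer1 in the frame of clip1 between -0.003 and 0.003 m and angle between the x axis of stirrer1 and the y axis of clip1, either way round below 0.08 rad) or (x of stirrer1 in the frame of clip2 between -0.004 and 0.004 m and y of stirrer1 in the frame of clip2 between -0.018 and 0.018 m and z of stirrer1 in the frame of clip2 between -0.003 and 0.003 m and angle between the x axis of stirrer1 and the y axis of clip2, either way round below 0.08 rad)) and ((x of stirrer2 in the frame of clip1 between -0.004 and 0.004 m and y of stirrer2 in the frame of clip1 between -0.018 and 0.018 m and z of stirrer2 in the frame of clip1 between -0.003 and 0.003 m and angle between the x axis of stirrer2 and the y axis of clip1, either way round below 0.08 rad) or (x of stirrer2 in the frame of clip2 between -0.004 and 0.004 m and y of stirrer2 in the frame of clip2 between -0.018 and 0.018 m and z of stirrer2 in the frame of clip2 between -0.003 and 0.003 m and angle between the x axis of stirrer2 and the y axis of clip2, either way round below 0.08 rad)) and value of joint lid above 0.3 rad), for 0.2 s.
2. the lid is shut (value of joint lid below 0.04 rad), for 0.2 s.
At the end, for the whole second after the job is handed in: Each knife rest lies in a nest (centre within 9 mm along, 7 mm across, 7 to 17 mm above its floor, 0.2 rad); each stirrer is home under the jaws of a pair of clips (within 4 mm across, 3 mm in height, 18 mm along, 0.08 rad); all at rest; lid within 0.04 rad of shut (((x of rest1 in the frame of nest1 between -0.009 and 0.009 m and y of rest1 in the frame of nest1 between -0.007 and 0.007 m and z of rest1 in the frame of nest1 between 0.007 and 0.017 m and angle between the x axis of rest1 and the x axis of nest1, either way round below 0.2 rad) or (x of rest1 in the frame of nest2 between -0.009 and 0.009 m and y of rest1 in the frame of nest2 between -0.007 and 0.007 m and z of rest1 in the frame of nest2 between 0.007 and 0.017 m and angle between the x axis of rest1 and the x axis of nest2, either way round below 0.2 rad) or (x of rest1 in the frame of nest3 between -0.009 and 0.009 m and y of rest1 in the frame of nest3 between -0.007 and 0.007 m and z of rest1 in the frame of nest3 between 0.007 and 0.017 m and angle between the x axis of rest1 and the x axis of nest3, either way round below 0.2 rad) or (x of rest1 in the frame of nest4 between -0.009 and 0.009 m and y of rest1 in the frame of nest4 between -0.007 and 0.007 m and z of rest1 in the frame of nest4 between 0.007 and 0.017 m and angle between the x axis of rest1 and the x axis of nest4, either way round below 0.2 rad) or (x of rest1 in the frame of nest5 between -0.009 and 0.009 m and y of rest1 in the frame of nest5 between -0.007 and 0.007 m and z of rest1 in the frame of nest5 between 0.007 and 0.017 m and angle between the x axis of rest1 and the x axis of nest5, either way round below 0.2 rad)) and ((x of rest2 in the frame of nest1 between -0.009 and 0.009 m and y of rest2 in the frame of nest1 between -0.007 and 0.007 m and z of rest2 in the frame of nest1 between 0.007 and 0.017 m and angle between the x axis of rest2 and the x axis of nest1, either way round below 0.2 rad) or (x of rest2 in the frame of nest2 between -0.009 and 0.009 m and y of rest2 in the frame of nest2 between -0.007 and 0.007 m and z of rest2 in the frame of nest2 between 0.007 and 0.017 m and angle between the x axis of rest2 and the x axis of nest2, either way round below 0.2 rad) or (x of rest2 in the frame of nest3 between -0.009 and 0.009 m and y of rest2 in the frame of nest3 between -0.007 and 0.007 m and z of rest2 in the frame of nest3 between 0.007 and 0.017 m and angle between the x axis of rest2 and the x axis of nest3, either way round below 0.2 rad) or (x of rest2 in the frame of nest4 between -0.009 and 0.009 m and y of rest2 in the frame of nest4 between -0.007 and 0.007 m and z of rest2 in the frame of nest4 between 0.007 and 0.017 m and angle between the x axis of rest2 and the x axis of nest4, either way round below 0.2 rad) or (x of rest2 in the frame of nest5 between -0.009 and 0.009 m and y of rest2 in the frame of nest5 between -0.007 and 0.007 m and z of rest2 in the frame of nest5 between 0.007 and 0.017 m and angle between the x axis of rest2 and the x axis of nest5, either way round below 0.2 rad)) and ((x of rest3 in the frame of nest1 between -0.009 and 0.009 m and y of rest3 in the frame of nest1 between -0.007 and 0.007 m and z of rest3 in the frame of nest1 between 0.007 and 0.017 m and angle between the x axis of rest3 and the x axis of nest1, either way round below 0.2 rad) or (x of rest3 in the frame of nest2 between -0.009 and 0.009 m and y of rest3 in the frame of nest2 between -0.007 and 0.007 m and z of rest3 in the frame of nest2 between 0.007 and 0.017 m and angle between the x axis of rest3 and the x axis of nest2, either way round below 0.2 rad) or (x of rest3 in the frame of nest3 between -0.009 and 0.009 m and y of rest3 in the frame of nest3 between -0.007 and 0.007 m and z of rest3 in the frame of nest3 between 0.007 and 0.017 m and angle between the x axis of rest3 and the x axis of nest3, either way round below 0.2 rad) or (x of rest3 in the frame of nest4 between -0.009 and 0.009 m and y of rest3 in the frame of nest4 between -0.007 and 0.007 m and z of rest3 in the frame of nest4 between 0.007 and 0.017 m and angle between the x axis of rest3 and the x axis of nest4, either way round below 0.2 rad) or (x of rest3 in the frame of nest5 between -0.009 and 0.009 m and y of rest3 in the frame of nest5 between -0.007 and 0.007 m and z of rest3 in the frame of nest5 between 0.007 and 0.017 m and angle between the x axis of rest3 and the x axis of nest5, either way round below 0.2 rad)) and ((x of rest4 in the frame of nest1 between -0.009 and 0.009 m and y of rest4 in the frame of nest1 between -0.007 and 0.007 m and z of rest4 in the frame of nest1 between 0.007 and 0.017 m and angle between the x axis of rest4 and the x axis of nest1, either way round below 0.2 rad) or (x of rest4 in the frame of nest2 between -0.009 and 0.009 m and y of rest4 in the frame of nest2 between -0.007 and 0.007 m and z of rest4 in the frame of nest2 between 0.007 and 0.017 m and angle between the x axis of rest4 and the x axis of nest2, either way round below 0.2 rad) or (x of rest4 in the frame of nest3 between -0.009 and 0.009 m and y of rest4 in the frame of nest3 between -0.007 and 0.007 m and z of rest4 in the frame of nest3 between 0.007 and 0.017 m and angle between the x axis of rest4 and the x axis of nest3, either way round below 0.2 rad) or (x of rest4 in the frame of nest4 between -0.009 and 0.009 m and y of rest4 in the frame of nest4 between -0.007 and 0.007 m and z of rest4 in the frame of nest4 between 0.007 and 0.017 m and angle between the x axis of rest4 and the x axis of nest4, either way round below 0.2 rad) or (x of rest4 in the frame of nest5 between -0.009 and 0.009 m and y of rest4 in the frame of nest5 between -0.007 and 0.007 m and z of rest4 in the frame of nest5 between 0.007 and 0.017 m and angle between the x axis of rest4 and the x axis of nest5, either way round below 0.2 rad)) and ((x of rest5 in the frame of nest1 between -0.009 and 0.009 m and y of rest5 in the frame of nest1 between -0.007 and 0.007 m and z of rest5 in the frame of nest1 between 0.007 and 0.017 m and angle between the x axis of rest5 and the x axis of nest1, either way round below 0.2 rad) or (x of rest5 in the frame of nest2 between -0.009 and 0.009 m and y of rest5 in the frame of nest2 between -0.007 and 0.007 m and z of rest5 in the frame of nest2 between 0.007 and 0.017 m and angle between the x axis of rest5 and the x axis of nest2, either way round below 0.2 rad) or (x of rest5 in the frame of nest3 between -0.009 and 0.009 m and y of rest5 in the frame of nest3 between -0.007 and 0.007 m and z of rest5 in the frame of nest3 between 0.007 and 0.017 m and angle between the x axis of rest5 and the x axis of nest3, either way round below 0.2 rad) or (x of rest5 in the frame of nest4 between -0.009 and 0.009 m and y of rest5 in the frame of nest4 between -0.007 and 0.007 m and z of rest5 in the frame of nest4 between 0.007 and 0.017 m and angle between the x axis of rest5 and the x axis of nest4, either way round below 0.2 rad) or (x of rest5 in the frame of nest5 between -0.009 and 0.009 m and y of rest5 in the frame of nest5 between -0.007 and 0.007 m and z of rest5 in the frame of nest5 between 0.007 and 0.017 m and angle between the x axis of rest5 and the x axis of nest5, either way round below 0.2 rad)) and ((x of stirrer1 in the frame of clip1 between -0.004 and 0.004 m and y of stirrer1 in the frame of clip1 between -0.018 and 0.018 m and z of stirrer1 in the frame of clip1 between -0.003 and 0.003 m and angle between the x axis of stirrer1 and the y axis of clip1, either way round below 0.08 rad) or (x of stirrer1 in the frame of clip2 between -0.004 and 0.004 m and y of stirrer1 in the frame of clip2 between -0.018 and 0.018 m and z of stirrer1 in the frame of clip2 between -0.003 and 0.003 m and angle between the x axis of stirrer1 and the y axis of clip2, either way round below 0.08 rad)) and ((x of stirrer2 in the frame of clip1 between -0.004 and 0.004 m and y of stirrer2 in the frame of clip1 between -0.018 and 0.018 m and z of stirrer2 in the frame of clip1 between -0.003 and 0.003 m and angle between the x axis of stirrer2 and the y axis of clip1, either way round below 0.08 rad) or (x of stirrer2 in the frame of clip2 between -0.004 and 0.004 m and y of stirrer2 in the frame of clip2 between -0.018 and 0.018 m and z of stirrer2 in the frame of clip2 between -0.003 and 0.003 m and angle between the x axis of stirrer2 and the y axis of clip2, either way round below 0.08 rad)) and linear speed of each of rest1, rest2, rest3, rest4, rest5, stirrer1, stirrer2 below 0.03 m/s and value of joint lid below 0.04 rad); the robot touches nothing.
It fails at once if a bystander (marver block, paddle or tumbler) was moved by more than 3 cm (distance of any of marver, paddle, tumbler from where it was at the start of the episode above 0.03 m).
Of rest1, rest2, rest3, rest4, rest5 only 3 to 5 are there at a start; the rules pass over those that are not, and their reading is None.
At some moment in a run one of rest1, rest2, rest3, rest4, rest5, stirrer1, stirrer2 may be knocked a few centimetres aside while the robot is not near it.
Once in a run the grip may slacken for a moment while it holds something.
It also fails if it takes over 210 s, if anything falls off the work surface, if the arm or the gripper's body presses on something with over 40 N, if the wrist force passes 120 N, or if a joint passes its speed limit or range.

ROBOT

A 6-joint arm with a two-finger parallel gripper is mounted at the origin on the work surface. World frame = base frame: x ahead of the robot, y to its left, z up, the work surface at z = 0. Lengths are in m, angles in degrees, forces in N, time in s.
With the tool pointing down it reaches from about 0.275 to 0.825 m from the base axis. Payload 4.9 kg.
Tool frame: the origin (TCP) lies at the very end of the fingers, on their centre line; the grasp point (between the pads) lies arm.grip_depth behind it (arm.grip_depth is the distance from the TCP to the grasp point, in m); z points along the fingers, y is the line along which they close (so a half turn about z gives the same grasp; the last joint's range is limited). The gripper opens to 85 mm and grips with 20 to 120 N. Pads are 22 mm wide; open, the fingers measure 114 mm over their backs; the gripper's body (76 mm by 85 mm) begins 54 mm behind the grasp point. The pads swing forward as they close: fully open they stand 13 mm farther back than shut.
Start: joints at [62.441, 18.69, -11.035, 60.275, 0, 82.311], TCP at [0.187, 0.517, 0.231] pointing down, gripper open.
Joint ranges: [-152.03, 152.03], [-55.5, 102.48], [-74.3, 77.21], [-110.64, 120.58], [-84.22, 78.4], [-180, 180]. Speed limits (degrees/s): [147.25, 147.25, 180, 180, 180, 180].

INTERFACE

Orientations are given as a 3x3 rotation matrix whose columns are the frame's x, y, z axes.
In Python, from station import arm, eyes, finish_job gives the robot as it stands.
- The arm moves only by the tool servo_tool, never from a script. Its argument "motion" is a list that holds one entry, the list of rows, each a list of 5 numbers: the shift along the tool's x, y, z in m, then the turn about the tool's z in degrees, then the opening, from -1 (shut) to 1 (fully open). In form: [[[tx, ty, tz, turn, grip], ...]]. A call has 1 to 20 rows; each row shifts and turns the commanded pose from where the row before left it, along the tool's axes as they then stand; what a row does not reach is not made up. A row lasts 1/12 s, in which the tool goes at most 41.7 mm and 7.16 degrees, less where a joint would pass 70% of its speed; a pose out of reach is approached as far as the arm can. A call is refused whole if a number of a shift passes 0.0417 or a number of a turn 7.16, either way. A call with a gripper value outside its range is refused whole. The fingers move at their own pace and stop on an object; "force" is the grip in N (left out, the last holds). Time passes only in rows, so rows that do not move let the fingers close. It gives the time, the measured TCP pose, the force, the opening and the grip force at its end, in the units of the state.
- arm.state(): the state, without advancing time (a new reading comes with each control period).
- eyes.read_camera(name): name is "scene" or "top"; returns (picture, depth): 420x560x3 uint8, red, green, blue; 420x560 float32, m along the optical axis (not along the pixel's ray), 0 where there is no reading.
- eyes.calibration(name): a dict with "fx", "fy", "cx", "cy" (pixels), "position" and "attitude" of the camera in the world. Camera axes: x right, y up, looking along -z (the intrinsics and any distortion apply to the point x, -y, -z); pixel columns grow to the right and rows downward; lengths in m; the calibration is good to about 2 mm. A picture is of the moment at which its call begins. calibration takes no time and is no camera call.
- finish_job(): hands the job in; it is judged then, once.
The state is a dict: "t": time; "joints": joint angles; "dq": joint speeds; "joint_efforts": joint torques, N m; "eef_pos": TCP position; "tcp_rot": TCP orientation; "contact_force": force on the tool from outside, world axes, zero at the start; "wrist_torque": the same for the moment, N m; "width": finger opening in m; "finger_force": force on a finger pad.
Only numpy, scipy, OpenCV 4.12 (cv2) and the standard library are available. Lean on these libraries where they do the work, as an engineer would, in place of code of your own. Each camera call takes 0.05 s, during which the arm holds its last target. There are 200 camera calls.

## Working session

There is one attempt and no reset: what is moved stays moved. The work goes in short steps, Python scripts to look and compute and a tool call to move; the robot and the scene stay as the last step left them, time stands still between calls to the robot, and variables do not carry over. Pictures are saved under pics/ and viewed, at most 14 in all, crops included, and the job is handed in when it is done.

Besides the shell and the picture viewer there is one more tool, called after ">>>" as a command line: name --argument value ..., lists and objects as JSON in quotes. servo_tool: Moves the arm, as the interface text tells. Its arguments: {"type":"object","properties":{"motion":{"type":"array"},"force":{"type":"number"}},"required":["motion"]}

```bash
ls; mkdir -p pics
cat > h.py <<'E'
import numpy as np, cv2
from station import arm, eyes
def K(n):
    c=eyes.calibration(n); return c
def ray(n,u,v):
    c=K(n); R=np.array(c['attitude']); p=np.array(c['position'])
    d=np.array([(u-c['cx'])/c['fx'],-(v-c['cy'])/c['fy'],-1.]); return p,R@d
def onz(n,u,v,z):
    p,d=ray(n,u,v); return p+d*(z-p[2])/d[2]
def proj(n,X):
    c=K(n); q=np.array(c['attitude']).T@(np.array(X)-np.array(c['position']))
    return c['cx']+c['fx']*q[0]/-q[2], c['cy']-c['fy']*q[1]/-q[2]
def cloud(n,dep):
    c=K(n); v,u=np.mgrid[:420,:560]
    d=np.stack([(u-c['cx'])/c['fx'],-(v-c['cy'])/c['fy'],-np.ones_like(u,float)],-1)*dep[...,None]
    return d@np.array(c['attitude']).T+np.array(c['position'])
E
python3 - <<'E'
from h import *
print(arm.state(), arm.grip_depth)
for n in('scene','top'):
    print(K(n)); p,d=eyes.read_camera(n); np.savez('/tmp/%s0.npz'%n,p=p,d=d)
    cv2.imwrite('pics/%s0.png'%n,p[...,::-1])
    print((d==0).mean())
E
```

```text
pics
{'t': 0.0, 'joints': array([ 6.24403416e+01,  1.87308649e+01, -1.10931271e+01,  6.02762209e+01,
       -3.19071101e-04,  8.23112380e+01]), 'dq': array([-0.01438035, -0.04412   , -0.03076607, -0.06216883, -0.04095007,
       -0.01375297]), 'joint_efforts': array([ 1.35495506e-03, -4.43398082e+01,  2.62442815e+01,  1.54794753e-02,
       -3.35765890e-05, -1.16823398e-05]), 'eef_pos': array([0.18665241, 0.51671857, 0.23050692]), 'tcp_rot': array([[-9.40460813e-01,  3.39901181e-01, -8.04296484e-04],
       [ 3.39902056e-01,  9.40459558e-01, -1.55315543e-03],
       [ 2.28488949e-04, -1.73406385e-03, -9.99998470e-01]]), 'contact_force': array([-0.78781118, -0.24734133,  0.23931568]), 'wrist_torque': array([-0.00531853, -0.01016329, -0.02409948]), 'finger_force': 0.0, 'width': 0.08509706367836667} 0.0187
{'fx': 478.27103470426823, 'fy': 478.27103470426823, 'cx': 272.74898085533283, 'cy': 210.52376459461604, 'position': array([ 1.2274551 , -0.05876441,  1.00279812]), 'attitude': array([[ 0.01370348, -0.81662639,  0.57700395],
       [ 0.99989172,  0.00809617, -0.01228839],
       [ 0.0053635 ,  0.57710986,  0.81664891]])}
0.003835034013605442
{'fx': 479.8701003983631, 'fy': 479.8701003983631, 'cx': 280.0662147116823, 'cy': 209.92883008627058, 'position': array([ 0.36700015, -0.04097476,  1.14617713]), 'attitude': array([[ 0.01896154,  0.98498168, -0.17161455],
       [-0.99972067,  0.02110027,  0.01064672],
       [ 0.01410793,  0.17136473,  0.98510664]])}
0.00423469387755102
```

View pics/top0.png

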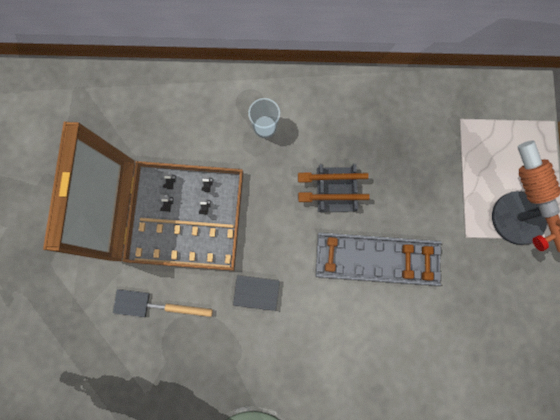

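View pics/scene0.png

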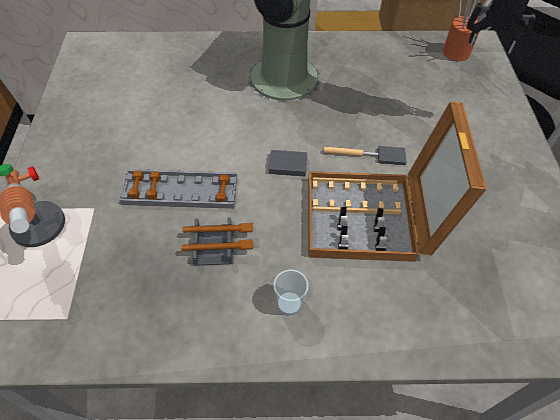

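The top view shows three rests in the tray (columns 331, 408, 428, rows 240–280). The two stirrers (rows 177 and 197) have their paddles toward +y, and the case spans about (130..243, 162..270) with 2×6 tan ribs and 4 clips. The scene view agrees. The lid is open to the left.

```bash
cat > meas.py <<'E'
from h import *
def blobs(n,p,lo,hi,amin,box=None):
    hsv=cv2.cvtColor(p,cv2.COLOR_RGB2HSV); m=cv2.inRange(hsv,lo,hi)
    if box: k=np.zeros_like(m); k[box[1]:box[3],box[0]:box[2]]=255; m&=k
    N,l,s,c=cv2.connectedComponentsWithStats(m)
    return [(i,l==i,s[i],c[i]) for i in range(1,N) if s[i,4]>=amin]
E
python3 - <<'E'
from meas import *
for n in('scene','top'):
    z=np.load('/tmp/%s0.npz'%n); p,d=z['p'],z['d']; C=cloud(n,d)
    hsv=cv2.cvtColor(p,cv2.COLOR_RGB2HSV)
    pts={'top':[(331,260),(340,197),(159,230),(240,200),(168,183),(370,245)],'scene':[(136,185),(220,246),(330,185),(310,220),(343,232)]}[n]
    for u,v in pts: print(n,(u,v),p[v,u],hsv[v,u],C[v,u].round(3))
    print('bench', np.nanmedian(C[{'top':slice(330,350),'scene':slice(300,330)}[n],300:340,2]), C[{'top':slice(330,350),'scene':slice(300,330)}[n],300:340,2].std())
    box={'top':(290,165,450,290),'scene':(110,160,260,270)}[n]
    for i,m,s,c in blobs(n,p,(5,140,60),(18,255,255),30,box):
        print(' amber',s,c.round(1),np.median(C[m],0).round(4),np.percentile(C[m][:,2],[2,50,98]).round(4))
    box={'top':(130,170,245,270),'scene':(305,175,420,255)}[n]
    for i,m,s,c in blobs(n,p,(12,60,150),(25,200,255),12,box):
        print(' tan',s,c.round(1),np.median(C[m],0).round(4))
    crop=p[160:280,120:450] if n=='top' else p[140:270,110:430]
    cv2.imwrite('pics/%s0c.png'%n,cv2.resize(crop,None,fx=2.4,fy=2.4,interpolation=cv2.INTER_CUBIC)[...,::-1])
E
```

```text
scene (136, 185) [148  86  33] [ 14 198 148] [ 0.452 -0.398  0.025]
scene (220, 246) [148  90  40] [ 14 186 148] [ 0.649 -0.169  0.042]
scene (330, 185) [253 224 151] [ 21 103 253] [0.451 0.107 0.018]
scene (310, 220) [166 103  54] [ 13 172 166] [0.574 0.046 0.036]
scene (343, 232) [12  8 11] [158  85  12] [0.611 0.123 0.039]
bench 0.00035445661257016425 0.05826736190216014
 amber [128 171  15  28 219] [135.5 184.5] [ 0.4488 -0.3991  0.0254] [0.0104 0.0254 0.033 ]
 amber [146 172  14  28 211] [153.  185.2] [ 0.4522 -0.3534  0.0255] [0.0119 0.0255 0.0323]
 amber [216 175  13  27 202] [222.3 187.8] [ 0.4613 -0.1732  0.0258] [0.0118 0.0258 0.0325]
 amber [183 223  70  10 444] [220.  227.9] [ 0.5982 -0.1681  0.0401] [0.0337 0.0401 0.0451]
 amber [182 240  71  11 474] [219.6 245.5] [ 0.647  -0.1672  0.0403] [0.0335 0.0403 0.0453]
 tan [309 175 107  79 304] [341.1 235.2] [0.6563 0.0777 0.0363]
 tan [313 177  54   4 102] [339.2 178.8] [0.4309 0.1315 0.0187]
 tan [313 180   5   7  34] [314.9 183.1] [0.4432 0.0685 0.0163]
 tan [329 181   5   6  30] [331.  183.5] [0.4455 0.1103 0.0181]
 tan [3
[... 1901 characters left out ...]
n [174 225   6   9  47] [176.7 229.1] [0.5127 0.1897 0.0181]
 tan [192 226   6  10  51] [194.4 230.2] [0.5108 0.1488 0.0181]
 tan [210 228   6   9  47] [212.1 231.9] [0.5074 0.1066 0.0181]
 tan [227 229   6   9  46] [229.7 233.1] [0.5056 0.0642 0.0175]
 tan [136 248   5   8  32] [138.1 252. ] [0.4563 0.2776 0.0187]
 tan [154 250   5   7  32] [156.1 253.1] [0.455  0.2354 0.018 ]
 tan [171 250   6   9  50] [173.6 254.3] [0.4531 0.1939 0.0185]
 tan [189 252   6   9  49] [191.7 256. ] [0.4495 0.1517 0.0186]
 tan [207 253   6   9  50] [209.5 257.1] [0.4481 0.1098 0.0179]
 tan [225 254   6  10  49] [227.4 258.5] [0.4465 0.0685 0.0182]
 tan [164 261  67   8 242] [197.8 264.4] [0.4298 0.1351 0.0349]
```

View pics/top0c.png

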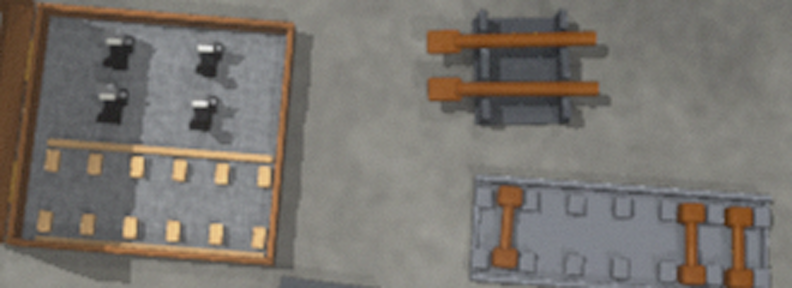

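The crop shows the rib grid, the clips (steel on the +x side) and the whole set clearly. Next I'll measure precise poses from both views.

Run:
```python
from meas import *
from scipy.optimize import least_squares
def pose(P):
    (c,s,a)=cv2.minAreaRect((P[:,:2]*1000).astype(np.float32)); b=cv2.boxPoints((c,s,a))
    e=b[1]-b[0],b[2]-b[1]; e=max(e,key=np.linalg.norm)
    return np.array(c).round(1),np.round(sorted(s),1),round(np.degrees(np.arctan2(e[1],e[0]))%180,1)
for n in('scene','top'):
    z=np.load('/tmp/%s0.npz'%n); p,d=z['p'],z['d']; C=cloud(n,d)
    box={'top':(290,165,450,290),'scene':(110,160,260,270)}[n]
    for i,m,s,c in blobs(n,p,(5,140,60),(18,255,255),30,box):
        P=C[m]; q=P[:,2].max(); st=q>.038
        zt=.036 if st else .02
        P=P[(P[:,2]>zt)]; v=np.linalg.svd(P[:,:2]-P[:,:2].mean(0),full_matrices=False)[2][0]
        print(n,'stirrer' if st else 'rest',*pose(P),'mean',(P.mean(0)*1000).round(1),'pca',round(np.degrees(np.arctan2(v[1],v[0]))%180,1),'ztop',np.percentile(P[:,2],90).round(4))
        if not st:
            ends=P[P[:,2]>.026]; h=ends[:,0]>np.median(P[:,0]); print('   ends',(ends[h].mean(0)*1000).round(1),(ends[~h].mean(0)*1000).round(1))
    # ribs
    box={'top':(130,215,245,262),'scene':(305,178,420,206)}[n]; T=[]
    for i,m,s,c in blobs(n,p,(12,60,150),(25,200,255),12,box):
        if s[2]<8 or s[4]>90: 
            for_=C[m]; g=for_[(for_[:,2]>.015)&(for_[:,2]<.021)]; 
            if len(g)>5: T.append(np.r_[g[:,:2].mean(0),g[:,2].mean(),s[2]])
    T=np.array(T); T=T[T[:,3]<8]; 
    def f(q):
        R=np.array([[np.cos(q[2]),-np.sin(q[2])],[np.sin(q[2]),np.cos(q[2])]]); l=(T[:,:2]-q[:2])@R
        ky=np.clip(np.round(l[:,1]/.042-.5),-3,2)+.5
        return np.r_[l[:,0]-np.sign(l[:,0])*.030,l[:,1]-ky*.042]*1000
    r=least_squares(f,[.48,.17,-.05],loss='soft_l1'); print(n,'nest3',r.x[:2].round(4),np.degrees(r.x[2]).round(2),len(T),'res',np.abs(r.fun).mean().round(2),'zrib',np.median(T[:,2]).round(4))
    th=r.x[2]; R=np.array([[np.cos(th),-np.sin(th)],[np.sin(th),np.cos(th)]]); L=(C[...,:2]-r.x[:2])@R*1000
    # clips: anything z>.04 in +x half of case ; walls z .033-.04
    k=(C[...,2]>.045)&(C[...,2]<.065)&(L[...,0]>40)&(L[...,0]<160)&(abs(L[...,1])<90)
    N,l,s,c=cv2.connectedComponentsWithStats(cv2.dilate(k.astype(np.uint8),np.ones((3,3))))
    for i in range(1,N):
        m=(l==i)&k
        if m.sum()>3:
            g=p[m].max(1); dk=g<70; lt=g>110
            print('   clip pts',m.sum(),'local',np.median(L[m],0).round(1),'x',np.percentile(L[m][:,0],[3,97]).round(1),'y',np.percentile(L[m][:,1],[3,97]).round(1),'z',C[m][:,2].max().round(4),'dark x',L[m][dk][:,0].mean().round(1),'steel x',L[m][lt][:,0].mean().round(1))
    w=(C[...,2]>.033)&(C[...,2]<.039)&(abs(L[...,0])<220)&(abs(L[...,1])<150)
    X=L[w][:,0];Y=L[w][:,1]
    for nm,a,s in(('-x',X,(X<-40)&(abs(Y)<90)),('+x',X,(X>140)&(abs(Y)<90)),('-y',Y,(Y<-100)&(X<130)),('+y',Y,(Y>100)&(X<130))): print('   wall',nm,s.sum(),np.percentile(a[s],[5,50,95]).round(1) if s.any() else '')
```

```text
scene rest [ 446.1 -400.7] [23.7 82.4] 179.7 mean [ 447.1 -400.4   27.1] pca 178.7 ztop 0.0316
   ends [ 476.3 -401.2   29.6] [ 417.9 -400.3   29.5]
scene stirrer [1227.5  -58.8] [0. 0.] 0.0 mean [1227.5  -58.8 1002.8] pca 0.0 ztop 1.0028
scene rest [ 461.9 -174.5] [22.9 79.1] 175.1 mean [ 462.4 -174.2   26.8] pca 175.2 ztop 0.0312
   ends [ 490.3 -176.6   29.2] [ 432.7 -171.9   29.6]
scene stirrer [ 909.7 -155.1] [165.2 647.7] 4.2 mean [ 599.9 -171.    45.3] pca 67.2 ztop 0.0438
scene stirrer [ 932.7 -158.5] [163.7 600.4] 3.4 mean [ 648.4 -167.7   45. ] pca 77.7 ztop 0.0433
scene nest3 [0.4804 0.1705] -2.84 12 res 0.8 zrib 0.0183
   clip pts 24 local [ 71.6 -39.5] x [66.4 75.6] y [-46.4 -34. ] z 0.0539 dark x 71.5 steel x 68.7
   clip pts 28 local [72.6 50. ] x [66.6 77. ] y [43.3 56.2] z 0.0558 dark x 72.7 steel x nan
   clip pts 21 local [ 99.1 -39.4] x [ 91.8 104.2] y [-45.6 -32.7] z 0.061 dark x nan steel x 98.3
   clip pts 24 local [99.3 49.4] x [ 90.5 104.5] y [44.2 57.2] z 0.0585 dark x nan steel x 97.9
   clip pts 24 local [127.  -40.8] x [122.6 131.2] y [-46.6 -33.7] z 0.05
[... 1427 characters left out ...]
local [125.2 -39.9] x [121.6 130.3] y [-46.3 -33.4] z 0.0567 dark x 125.4 steel x nan
   clip pts 38 local [97.5 49.5] x [ 91.5 102.2] y [43.6 56.7] z 0.0617 dark x nan steel x 95.9
   clip pts 39 local [ 97.6 -39.5] x [ 91.1 101.7] y [-46.5 -32.8] z 0.0622 dark x nan steel x 96.9
   clip pts 25 local [69.9 50.7] x [67.3 75.7] y [44.1 57.6] z 0.0541 dark x 70.9 steel x nan
   clip pts 23 local [ 70.1 -39.5] x [66.8 74.6] y [-45.9 -32.9] z 0.054 dark x 70.2 steel x nan
   wall -x 178 [-55.4 -52.6 -49.6]
   wall +x 167 [178.  180.7 183.9]
   wall -y 195 [-122.2 -119.3 -115.5]
   wall +y 266 [116.5 130.6 147.7]<stdin>:37: RuntimeWarning: Mean of empty slice.
  ret = ret.dtype.type(ret / rcount)
```

```bash
cat > objs.py <<'E'
from meas import *
def look(tag='x',boxes=None,amin=30):
    out=[]
    for n in('scene','top'):
        p,d=eyes.read_camera(n) if tag else [np.load('/tmp/%s0.npz'%n)[k] for k in 'pd']
        if tag: np.savez('/tmp/%s%s.npz'%(n,tag),p=p,d=d)
        C=cloud(n,d); box=(boxes or {'top':(290,165,450,290),'scene':(110,160,260,270)})[n]
        for i,m,s,c in blobs(n,p,(5,140,60),(18,255,255),amin,box):
            P=C[m&(d>.3)]; P=P[P[:,2]<.3]
            zt=np.percentile(P[:,2],95); P=P[P[:,2]>zt-.013]
            v=np.linalg.svd(P[:,:2]-P[:,:2].mean(0),full_matrices=False)[2][0]
            t=(P[:,:2]-P[:,:2].mean(0))@v; lo,hi=np.percentile(t,[1,99]); mid=P[:,:2].mean(0)+v*(lo+hi)/2
            print(n,s[:4],'mid',(mid*1000).round(1),'len',round((hi-lo)*1000,1),'ang',round(np.degrees(np.arctan2(v[1],v[0]))%180,1),'ztop',round(zt*1000,1))
E
python3 -c "
from objs import *
look('')"
```

```text
scene [128 171  15  28] mid [ 446.2 -400.3] len 79.4 ang 178.8 ztop 32.3
scene [146 172  14  28] mid [ 450.1 -354.1] len 76.6 ang 179.4 ztop 31.3
scene [216 175  13  27] mid [ 462.1 -174. ] len 78.7 ang 175.3 ztop 31.7
scene [183 223  70  10] mid [ 597.3 -178. ] len 161.7 ang 91.9 ztop 44.3
scene [182 240  71  11] mid [ 646.4 -175.8] len 162.6 ang 93.0 ztop 43.8
top [298 173  70   9] mid [ 643.3 -175.5] len 162.9 ang 92.6 ztop 44.7
top [299 193  70   9] mid [ 594.1 -177.8] len 161.6 ang 91.6 ztop 44.3
top [325 238  12  33] mid [ 460.1 -173.8] len 75.6 ang 174.8 ztop 31.8
top [403 245  11  34] mid [ 447.5 -354. ] len 74.5 ang 179.0 ztop 32.4
top [422 246  12  34] mid [ 444.1 -399.9] len 75.1 ang 178.1 ztop 31.9
```

>>> servo_tool --motion '[[[0,0,0,-7,1],[0,0,0,-7,1],[0,0,0,-6.1,1],[0,0,0,0,0],[0,0,0,0,-0.2]]]' --force 40

```text
t: 0.52
eef_pos: [0.1868, 0.517, 0.2309]
tcp_rot: [[-1.0, -0.001, -0.0], [-0.001, 1.0, -0.001], [0.0, -0.001, -1.0]]
contact_force: [-0.2, 0.4, -0.7]
width: 0.0639
finger_force: 0.0
```

>>> servo_tool --motion '[[[0,-0.041,0,0,-0.2],[0,-0.041,0,0,-0.2],[0,-0.041,0,0,-0.2],[0,-0.041,0,0,-0.2],[0,-0.041,0,0,-0.2],[0,-0.041,0,0,-0.2],[-0.0195,-0.032,0,0,-0.2],[-0.0195,-0.032,0,0,-0.2],[-0.0195,-0.032,0,0,-0.2],[-0.0195,-0.032,0,0,-0.2],[-0.0195,-0.032,0,0,-0.2],[-0.0195,-0.032,0,0,-0.2],[-0.0195,-0.032,0,0,-0.2],[-0.0195,-0.032,0,0,-0.2],[-0.0195,-0.032,0,0,-0.2],[-0.0195,-0.032,0,0,-0.2],[-0.0195,-0.032,0,0,-0.2],[-0.0195,-0.032,0,0,-0.2],[-0.0195,-0.032,0,0,-0.2],[-0.0195,-0.031,0,0,-0.2]]]'

```text
t: 2.18
eef_pos: [0.4633, -0.1766, 0.2311]
tcp_rot: [[-1.0, -0.0, -0.0], [-0.0, 1.0, 0.0], [0.0, 0.0, -1.0]]
contact_force: [0.7, -0.5, 0.6]
width: 0.0342
finger_force: 0.0
```

>>> servo_tool --motion '[[[0,0,0.03,0,-0.2],[0,0,0.03,0,-0.2],[0,0,0,5,-0.2],[0,0,0,0,-0.2],[0,0,0,0,-0.2]]]'

```text
t: 2.6
eef_pos: [0.4627, -0.1747, 0.1712]
tcp_rot: [[-0.997, 0.083, -0.0], [0.083, 0.997, 0.0], [0.0, 0.0, -1.0]]
contact_force: [-0.2, 0.6, -0.0]
width: 0.0345
finger_force: 0.0
```

>>> servo_tool --motion '[[[0.0015,0.0005,0.03,0,-0.2],[0,0,0.03,0,-0.2],[0,0,0.03,0,-0.2],[0,0,0.03,0,-0.2],[0,0,0.02,0,-0.2],[0,0,0.012,0,-0.2],[0,0,0.01,0,-0.2],[0,0,0,0,-0.2],[0,0,0,0,-1],[0,0,0,0,-1],[0,0,0,0,-1],[0,0,0,0,-1],[0,0,0,0,-1],[0,0,0,0,-1],[0,0,0,0,-1]]]' --force 50

```text
t: 3.85
eef_pos: [0.4624, -0.1744, 0.0106]
tcp_rot: [[-0.997, 0.083, 0.003], [0.083, 0.997, -0.001], [-0.003, -0.001, -1.0]]
contact_force: [-0.8, 0.7, 7.1]
width: 0.0095
finger_force: 49.3
```

>>> servo_tool --motion '[[[0,0,-0.005,0,-1],[0,0,-0.005,0,-1],[0,0,-0.01,0,-1],[0,0,-0.02,0,-1],[0,0,0,0,-1],[0,0,0,0,-1]]]'

```text
t: 4.35
eef_pos: [0.4624, -0.1747, 0.0507]
tcp_rot: [[-0.997, 0.083, 0.003], [0.083, 0.997, -0.002], [-0.003, -0.001, -1.0]]
contact_force: [-0.3, 0.0, -0.3]
width: 0.0098
finger_force: 48.9
```

Run:
```python
from objs import *
look('1')
p=np.load('/tmp/scene1.npz')['p']; cv2.imwrite('pics/s1.png',cv2.resize(p[120:230,150:300],None,fx=4,fy=4,interpolation=cv2.INTER_CUBIC)[...,::-1])
```

```text
scene [214 165  10  29] mid [ 466.9 -175.2] len 69.9 ang 173.6 ztop 84.2
scene [128 171  15  28] mid [ 447.1 -400.3] len 78.0 ang 178.6 ztop 31.7
scene [146 172  14  28] mid [ 450.  -354.6] len 76.9 ang 179.3 ztop 32.1
scene [183 223  70   9] mid [ 597.2 -178.1] len 162.0 ang 91.8 ztop 44.1
scene [181 240  72  11] mid [ 646.4 -175.8] len 162.6 ang 93.0 ztop 44.0
top [298 173  70   9] mid [ 643.3 -175.1] len 162.0 ang 92.7 ztop 44.2
top [299 193  46   9] mid [ 593.5 -147.5] len 101.3 ang 92.3 ztop 44.3
top [403 245  11  34] mid [ 447.4 -355. ] len 75.2 ang 175.9 ztop 32.0
top [422 246  12  34] mid [ 444.  -400.1] len 74.8 ang 178.4 ztop 32.0
```

View pics/s1.png

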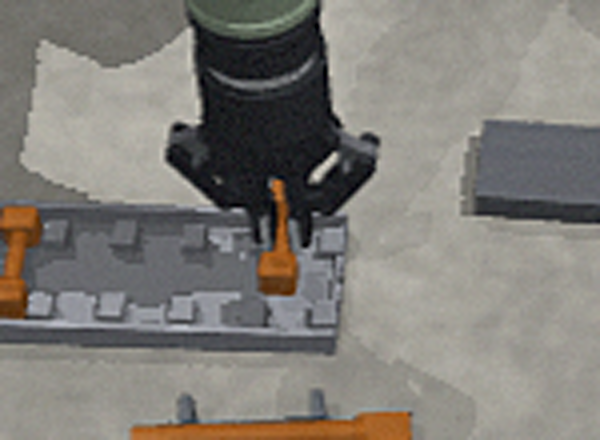

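The rest is held, with its near end at crop pixel (277,275) and its far end at (277,188). I'll check its pitch.

Run:
```python
from objs import *
z=np.load('/tmp/scene1.npz');C=cloud('scene',z['d'])
for i,m,s,c in blobs('scene',z['p'],(5,140,60),(18,255,255),30,(205,160,235,200)):
    for v in range(s[1],s[1]+s[3]):
        P=C[v][m[v]]; print(v,m[v].sum(),(np.median(P,0)*1000).round(1))
```

```text
165 3 [ 427.9 -179.8   74.1]
166 3 [ 427.9 -180.3   70.2]
167 3 [ 430.5 -180.    69.2]
168 3 [ 433.8 -179.9   69.2]
169 2 [ 435.8 -178.6   67.7]
170 3 [ 440.3 -177.    69. ]
171 3 [ 439.7 -177.4   64.4]
172 3 [ 441.  -176.9   62. ]
173 3 [ 442.3 -177.8   59.6]
174 3 [ 448.5 -177.4   63.1]
175 3 [ 451.5 -177.2   62.7]
176 3 [ 456.5 -176.9   64.8]
177 3 [ 460.9 -176.2   66.2]
178 3 [ 462.2 -176.    63.8]
179 3 [ 465.6 -176.2   64. ]
180 3 [ 468.4 -176.2   63.4]
181 4 [ 471.7 -177.2   63.6]
182 5 [ 473.2 -175.6   61.4]
183 7 [ 481.6 -177.5   67.9]
184 9 [ 486.  -177.1   69.3]
185 9 [ 488.8 -177.1   69.1]
186 9 [ 492.3 -176.9   69.4]
187 10 [ 495.1 -178.1   69. ]
188 9 [ 497.2 -176.8   67.7]
189 9 [ 498.9 -176.7   65.9]
190 9 [ 499.3 -177.    62.4]
191 9 [ 499.7 -177.3   58.7]
192 9 [ 498.4 -177.8   53.1]
193 3 [ 498.8 -173.3   49.4]
```

>>> servo_tool --motion '[[[0,0,-0.04,0,-1],[0,0,-0.04,-2,-1],[-0.0003,0.0304,0,0,-1],[-0.0003,0.0304,0,0,-1],[-0.0003,0.0304,0,0,-1],[-0.0003,0.0304,0,0,-1],[-0.0003,0.0304,0,0,-1],[-0.0003,0.0304,0,0,-1],[-0.0003,0.0304,0,0,-1],[-0.0003,0.0304,0,0,-1],[-0.0004,0.0304,0,0,-1],[-0.0003,0.0304,0,0,-1],[0,0,0.03,0,-1],[0,0,0,0,-1],[0,0,0,0,-1]]]'

```text
t: 5.7
eef_pos: [0.4766, 0.1294, 0.0976]
tcp_rot: [[-0.999, 0.048, -0.005], [0.048, 0.999, -0.001], [0.005, -0.001, -1.0]]
contact_force: [0.5, 0.2, -1.4]
width: 0.0096
finger_force: 49.1
```

>>> servo_tool --motion '[[[-0.004,0,0.03,0,-1],[0,0,0.03,0,-1],[0,0,0.012,0,-1],[0,0,0.006,0,-1],[0,0,0.005,0,-1],[0,0,0.001,0,-1],[0,0,0,0,-1],[0,0,0,0,-1]]]'

```text
t: 6.37
eef_pos: [0.484, 0.1292, 0.0163]
tcp_rot: [[-0.999, 0.049, 0.002], [0.049, 0.999, 0.0], [-0.002, 0.0, -1.0]]
contact_force: [0.3, 0.6, -1.3]
width: 0.0096
finger_force: 49.1
```

>>> servo_tool --motion '[[[0.003,0,0,0,-1],[0,0,0.002,0,-1],[0,0,0.0015,0,-1],[0,0,0,0,-1],[0,0,0,0,-0.2],[0,0,0,0,-0.2],[0,0,0,0,-0.2],[0,0,0,0,-0.2]]]'

```text
t: 7.03
eef_pos: [0.4802, 0.1295, 0.0119]
tcp_rot: [[-0.999, 0.048, 0.0], [0.048, 0.999, 0.0], [-0.0, 0.0, -1.0]]
contact_force: [-0.6, -0.2, -0.2]
width: 0.0339
finger_force: 0.0
```

>>> servo_tool --motion '[[[0,0,-0.036,0,-0.2],[0,0,-0.036,0,-0.2],[0,0,-0.036,-1.3,-0.2],[0.0014,-0.0372,0,0,-0.2],[0.0014,-0.0372,0,0,-0.2],[0.0014,-0.0372,0,0,-0.2],[0.0014,-0.0372,0,0,-0.2],[0.0014,-0.0372,0,0,-0.2],[0.0014,-0.0372,0,0,-0.2],[0.0014,-0.0372,0,0,-0.2],[0.0014,-0.0372,0,0,-0.2],[0.0014,-0.0372,0,0,-0.2],[0.0014,-0.0372,0,0,-0.2],[0.0014,-0.0372,0,0,-0.2],[0.0014,-0.0372,0,0,-0.2],[0.0014,-0.0372,0,0,-0.2],[0,0,0,0,-0.2],[0,0,0,0,-0.2]]]'

```text
t: 8.53
eef_pos: [0.449, -0.3555, 0.1195]
tcp_rot: [[-1.0, 0.029, 0.0], [0.029, 1.0, -0.0], [-0.0, -0.0, -1.0]]
contact_force: [-0.2, 0.3, -0.4]
width: 0.0342
finger_force: 0.0
```

Run:
```python
from objs import *
look('2',{'top':(130,165,450,290),'scene':(110,160,415,270)},60)
```

```text
scene [309 164 106  97] mid [548.4 183.8] len 350.3 ang 129.0 ztop 42.5
scene [128 171  15  28] mid [ 446.2 -400.1] len 77.4 ang 178.7 ztop 32.4
scene [146 172  14  28] mid [ 449.7 -354.3] len 77.3 ang 178.6 ztop 31.9
scene [334 179  12  28] mid [479.5 127.7] len 76.9 ang 177.7 ztop 32.5
scene [183 223  70  10] mid [ 597.2 -177.9] len 161.6 ang 91.9 ztop 44.4
scene [181 240  72  11] mid [ 646.4 -175.9] len 163.0 ang 93.0 ztop 44.2
top [298 173  70   9] mid [ 643.3 -175.1] len 161.9 ang 92.6 ztop 44.4
top [299 193  70   9] mid [ 594.2 -177.7] len 161.7 ang 91.7 ztop 44.4
top [196 228  12  33] mid [477.1 128. ] len 74.9 ang 177.7 ztop 33.0
top [403 262  11  17] mid [ 427.8 -353.6] len 35.3 ang 179.4 ztop 31.5
top [422 264  12  16] mid [ 424.  -398.9] len 34.8 ang 1.2 ztop 30.7
```

>>> servo_tool --motion '[[[0,0.001,0.03,0,-0.2],[0,0,0.03,0,-0.2],[0,0,0.025,0,-0.2],[0,0,0.015,0,-0.2],[0,0,0.009,0,-0.2],[0,0,0,0,-0.2],[0,0,0,0,-1],[0,0,0,0,-1],[0,0,0,0,-1],[0,0,0,0,-1],[0,0,0,0,-1],[0,0,0,0,-1],[0,0,-0.005,0,-1],[0,0,-0.015,0,-1],[0,0,-0.03,0,-1],[0,0,-0.04,0,-1],[0,0,0,0,-1],[0,0,0,0,-1]]]'

```text
t: 10.13
eef_pos: [0.4507, -0.3538, 0.1033]
tcp_rot: [[-1.0, 0.026, 0.003], [0.026, 1.0, -0.003], [-0.003, -0.003, -1.0]]
contact_force: [-0.3, -0.4, -1.3]
width: 0.0098
finger_force: 48.9
```

>>> servo_tool --motion '[[[0,0,-0.02,1.4,-1],[-0.0003,0.0375,0,0,-1],[-0.0003,0.0375,0,0,-1],[-0.0003,0.0375,0,0,-1],[-0.0003,0.0375,0,0,-1],[-0.0003,0.0375,0,0,-1],[-0.0003,0.0375,0,0,-1],[-0.0003,0.0375,0,0,-1],[-0.0003,0.0375,0,0,-1],[-0.0003,0.0375,0,0,-1],[-0.0003,0.0375,0,0,-1],[-0.0003,0.0375,0,0,-1],[-0.0003,0.0375,0,0,-1],[-0.0003,0.0375,0,0,-1],[-0.0003,0.0375,0,0,-1],[0,0,0.03,0,-1],[0,0,0.02,0,-1],[0,0,0,0,-1],[0,0,0,0,-1],[0,0,0,0,-1]]]'

```text
t: 11.8
eef_pos: [0.4797, 0.1712, 0.0709]
tcp_rot: [[-0.999, 0.051, -0.001], [0.051, 0.999, -0.0], [0.001, -0.0, -1.0]]
contact_force: [1.3, 0.1, 0.0]
width: 0.0096
finger_force: 49.1
```

>>> servo_tool --motion '[[[-0.0025,0,0.015,0,-1],[0,0,0.015,0,-1],[0,0,0.012,0,-1],[0,0,0.009,0,-1],[0,0,0.005,0,-1],[0,0,0.002,0,-1],[0,0,0.001,0,-1],[0,0,0,0,-1],[0,0,0,0,-1]]]'

```text
t: 12.55
eef_pos: [0.4826, 0.171, 0.013]
tcp_rot: [[-0.999, 0.051, 0.001], [0.051, 0.999, -0.001], [-0.001, -0.001, -1.0]]
contact_force: [-2.4, -2.2, 5.3]
width: 0.01
finger_force: 49.9
```

>>> servo_tool --motion '[[[0,0,0,0,-0.2],[0,0,0,0,-0.2],[0,0,0,0,-0.2],[0,0,0,0,-0.2],[0,0,-0.036,0,-0.2],[0,0,-0.036,0,-0.2],[0,0,-0.03,-1.4,-0.2],[0.0015,-0.0381,0,0,-0.2],[0.0015,-0.0381,0,0,-0.2],[0.0015,-0.0381,0,0,-0.2],[0.0015,-0.0381,0,0,-0.2],[0.0015,-0.0381,0,0,-0.2],[0.0015,-0.0381,0,0,-0.2],[0.0015,-0.0381,0,0,-0.2],[0.0015,-0.0381,0,0,-0.2],[0.0015,-0.0381,0,0,-0.2],[0.0015,-0.0381,0,0,-0.2],[0.0015,-0.0381,0,0,-0.2],[0.0015,-0.0381,0,0,-0.2],[0.0015,-0.0381,0,0,-0.2]]]'

```text
t: 14.22
eef_pos: [0.4498, -0.3251, 0.1138]
tcp_rot: [[-1.0, 0.026, 0.0], [0.026, 1.0, 0.0], [-0.0, 0.0, -1.0]]
contact_force: [0.8, -0.4, -0.4]
width: 0.0337
finger_force: 0.0
```

>>> servo_tool --motion '[[[0.0015,-0.0381,0,0,-0.2],[0.0015,-0.0381,0,0,-0.2],[0,0,0,0,-0.2],[0,0,0,0,-0.2]]]'

```text
t: 14.55
eef_pos: [0.4449, -0.4013, 0.1134]
tcp_rot: [[-1.0, 0.029, 0.0], [0.029, 1.0, -0.0], [-0.0, -0.0, -1.0]]
contact_force: [-0.1, 0.4, -0.0]
width: 0.0344
finger_force: 0.0
```

Run:
```python
from objs import *
look('3',{'top':(130,165,450,290),'scene':(110,160,415,270)},60)
```

```text
scene [309 164 106  97] mid [546.  181.8] len 349.5 ang 129.9 ztop 42.1
scene [128 171  15  28] mid [ 445.6 -400.2] len 78.7 ang 178.3 ztop 31.9
scene [334 179  12  28] mid [479.3 127.6] len 78.2 ang 177.7 ztop 32.5
scene [183 223  70  10] mid [ 597.3 -178. ] len 161.8 ang 91.9 ztop 44.2
scene [181 240  72  11] mid [ 646.5 -176. ] len 163.0 ang 93.0 ztop 44.1
top [130 173   6  24] mid [613.5 296.5] len 54.5 ang 177.9 ztop 44.4
top [298 173  70   9] mid [ 643.4 -176. ] len 163.7 ang 92.6 ztop 44.0
top [299 193  70   9] mid [ 594.  -177.7] len 161.8 ang 91.7 ztop 44.4
top [177 227  14  33] mid [478.9 169.4] len 74.8 ang 176.1 ztop 33.0
top [196 228  12  33] mid [477.4 128.1] len 75.0 ang 177.7 ztop 33.0
top [422 264  12  16] mid [ 424.1 -399.4] len 35.2 ang 177.8 ztop 31.3
```

>>> servo_tool --motion '[[[0,0.001,0.03,0,-0.2],[0,0,0.03,0,-0.2],[0,0,0.022,0,-0.2],[0,0,0.013,0,-0.2],[0,0,0.008,0,-0.2],[0,0,0,0,-0.2],[0,0,0,0,-1],[0,0,0,0,-1],[0,0,0,0,-1],[0,0,0,0,-1],[0,0,0,0,-1],[0,0,0,0,-1],[0,0,-0.005,0,-1],[0,0,-0.015,0,-1],[0,0,-0.03,0,-1],[0,0,-0.04,0,-1],[0,0,0,0,-1],[0,0,0,0,-1]]]'

```text
t: 16.15
eef_pos: [0.4463, -0.3994, 0.1033]
tcp_rot: [[-1.0, 0.026, 0.003], [0.026, 1.0, -0.003], [-0.003, -0.003, -1.0]]
contact_force: [-0.1, 0.1, -1.6]
width: 0.0099
finger_force: 48.9
```

>>> servo_tool --motion '[[[0,0,-0.02,1.4,-1],[-0.0005,0.0384,0,0,-1],[-0.0005,0.0384,0,0,-1],[-0.0005,0.0384,0,0,-1],[-0.0005,0.0384,0,0,-1],[-0.0005,0.0384,0,0,-1],[-0.0005,0.0384,0,0,-1],[-0.0005,0.0384,0,0,-1],[-0.0005,0.0384,0,0,-1],[-0.0005,0.0384,0,0,-1],[-0.0005,0.0384,0,0,-1],[-0.0005,0.0384,0,0,-1],[-0.0005,0.0384,0,0,-1],[-0.0005,0.0384,0,0,-1],[-0.0005,0.0384,0,0,-1],[-0.0005,0.0384,0,0,-1],[-0.0005,0.0384,0,0,-1],[0,0,0.02,0,-1],[0,0,0,0,-1],[0,0,0,0,-1]]]'

```text
t: 17.82
eef_pos: [0.4813, 0.2145, 0.0986]
tcp_rot: [[-0.999, 0.049, -0.006], [0.049, 0.999, -0.002], [0.006, -0.002, -1.0]]
contact_force: [-0.2, -0.3, -0.9]
width: 0.0097
finger_force: 49.1
```

>>> servo_tool --motion '[[[-0.002,-0.0015,0.03,0,-1],[0,0,0.025,0,-1],[0,0,0.012,0,-1],[0,0,0.01,0,-1],[0,0,0.005,0,-1],[0,0,0.002,0,-1],[0,0,0.001,0,-1],[0,0,0,0,-1],[0,0,0,0,-1]]]'

```text
t: 18.57
eef_pos: [0.4867, 0.2135, 0.0166]
tcp_rot: [[-0.999, 0.05, 0.001], [0.05, 0.999, 0.0], [-0.001, 0.0, -1.0]]
contact_force: [0.2, 0.1, -1.2]
width: 0.0096
finger_force: 49.2
```

>>> servo_tool --motion '[[[0.002,-0.0005,0.001,0,-1],[0,0,0.002,0,-1],[0,0,0.001,0,-1],[0,0,0,0,-1],[0,0,0,0,-0.2],[0,0,0,0,-0.2],[0,0,0,0,-0.2],[0,0,0,0,-0.2],[0,0,-0.036,0,-0.2],[0,0,-0.036,0,-0.2],[0,0,-0.036,0,-0.2],[0,-0.04,-0.02,0,-0.2],[0,-0.04,0,0,-0.2],[0,-0.04,0,0,-0.2],[0,-0.04,0,0,-0.2],[0,-0.04,0,0,-0.2],[0,-0.04,0,0,-0.2],[0,-0.04,0,0,-0.2],[0,0,0,0,-0.2]]]'

```text
t: 20.15
eef_pos: [0.4704, -0.0704, 0.1386]
tcp_rot: [[-0.998, 0.059, 0.001], [0.059, 0.998, -0.003], [-0.001, -0.003, -1.0]]
contact_force: [0.7, 0.2, -0.8]
width: 0.0344
finger_force: 0.0
```

Run:
```python
from objs import *
look('4',{'top':(140,165,450,290),'scene':(110,160,415,270)},60)
print(arm.state()['joints'].round(1),arm.state()['eef_pos'])
```

```text
scene [309 164 106  97] mid [547.3 183. ] len 347.5 ang 132.9 ztop 41.8
scene [334 179  12  28] mid [478.5 127.8] len 79.1 ang 177.4 ztop 32.6
scene [366 180  12  29] mid [484.4 210.7] len 77.2 ang 177.0 ztop 32.7
scene [183 223  70  10] mid [ 597.2 -178.1] len 162.1 ang 91.9 ztop 44.2
scene [181 240  72  11] mid [ 646.3 -176. ] len 163.2 ang 93.0 ztop 44.0
top [300 173  68   7] mid [ 644.4 -181.5] len 151.8 ang 91.1 ztop 44.3
top [343 194  26   6] mid [ 595.6 -231.3] len 57.1 ang 90.0 ztop 44.7
top [159 225  14  34] mid [482.5 211. ] len 75.3 ang 176.6 ztop 32.7
top [178 226  13  34] mid [479.  169.3] len 74.9 ang 176.7 ztop 33.3
top [196 228  12  34] mid [477.5 127.9] len 74.9 ang 178.0 ztop 32.7
[-16.9  16.  -29.9  44.2   0.  -13.8] [ 0.46993198 -0.06533543  0.13830771]
```

>>> servo_tool --motion '[[[0,0,0,7,-0.2],[0,0,0,7,-0.2],[0,0,0,7,-0.2],[0,0,0,7,-0.2],[0,0,0,7,-0.2],[0,0,0,7,-0.2],[0,0,0,7,-0.2],[0,0,0,7,-0.2],[0,0,0,7,-0.2],[0,0,0,7,-0.2],[0,0,0,7,-0.2],[0,0,0,6.8,-0.2],[-0.0221,0.0282,0,0,-0.2],[-0.0221,0.0282,0,0,-0.2],[-0.0221,0.0282,0,0,-0.2],[-0.0221,0.0282,0,0,-0.2],[-0.0221,0.0282,0,0,-0.2],[-0.0221,0.0282,0,0,-0.2],[0,0,0,0,-0.2],[0,0,0,0,-0.2]]]'

```text
t: 21.92
eef_pos: [0.6478, -0.1852, 0.1368]
tcp_rot: [[-0.06, 0.998, -0.001], [0.998, 0.06, 0.001], [0.001, -0.001, -1.0]]
contact_force: [-0.6, 0.6, -0.2]
width: 0.0344
finger_force: 0.0
```

>>> servo_tool --motion '[[[-0.0044,-0.0024,0.03,0,-0.2],[0,0,0.03,0,-0.2],[0,0,0.03,0.5,-0.2],[0,0,0.02,0,-0.2],[0,0,0.008,0,-0.2],[0,0,0,0,-0.2],[0,0,0,0,-1],[0,0,0,0,-1],[0,0,0,0,-1],[0,0,0,0,-1],[0,0,0,0,-1],[0,0,0,0,-1]]]' --force 70

```text
t: 22.92
eef_pos: [0.6458, -0.1912, 0.0222]
tcp_rot: [[-0.049, 0.999, 0.003], [0.999, 0.049, -0.0], [-0.001, 0.003, -1.0]]
contact_force: [-1.0, 1.4, 5.9]
width: 0.0123
finger_force: 68.8
```

>>> servo_tool --motion '[[[0,0,-0.005,0,-1],[0,0,-0.015,0,-1],[0,0,-0.03,0,-1],[0,0,-0.03,0,-1],[0,0,-0.03,0,-1],[0,0,0,5.7,-1],[0,0,0,0,-1],[0,0,0,0,-1]]]'

```text
t: 23.58
eef_pos: [0.6441, -0.191, 0.1303]
tcp_rot: [[0.048, 0.999, -0.001], [0.999, -0.048, 0.0], [-0.0, -0.001, -1.0]]
contact_force: [-0.1, -0.5, -1.3]
width: 0.0128
finger_force: 68.4
```

Run:
```python
from objs import *
look('5',{'top':(280,140,450,290),'scene':(110,160,300,290)},60)
s=arm.state();print(s['eef_pos'],s['tcp_rot'][:,1],s['width'])
z=np.load('/tmp/scene5.npz');C=cloud('scene',z['d'])
for i,m,s,c in blobs('scene',z['p'],(5,140,60),(18,255,255),20,(110,160,300,290)):
    P=C[m]; P=P[(P[:,2]>.1)&(P[:,2]<.2)]
    if len(P)>10:
        for y0 in np.arange(-.27,-.06,.015):
            q=P[abs(P[:,1]-y0)<.0075]
            if len(q): print(round(y0,3),len(q),(np.percentile(q[:,2],90)*1000).round(1),(q[:,0].mean()*1000).round(1))
```

```text
scene [174 216  19   7] mid [ 648.7 -228. ] len 66.2 ang 68.7 ztop 152.8
scene [183 216  70  16] mid [ 648.1 -137.3] len 84.3 ang 87.5 ztop 150.5
top [301 158  14  10] mid [ 647.  -108.2] len 29.4 ang 106.8 ztop 148.8
[ 0.64337113 -0.19069335  0.12891244] [ 0.99881648 -0.04855704 -0.00280332] 0.012603000959322
-0.255 36 150.5 642.6
-0.24 43 151.1 643.1
-0.225 34 152.2 643.5
-0.18 26 151.0 646.0
-0.165 48 151.3 647.1
-0.15 49 150.6 647.2
-0.135 41 150.8 649.0
-0.12 66 150.2 648.7
-0.105 74 148.5 649.3
-0.09 13 147.4 651.3
```

>>> servo_tool --motion '[[[0.0358,-0.0038,0,0,-1],[0.0358,-0.0038,0,0,-1],[0.0358,-0.0038,0,0,-1],[0.0358,-0.0038,0,0,-1],[0.0358,-0.0038,0,0,-1],[0.0358,-0.0038,0,0,-1],[0.0358,-0.0038,0,0,-1],[0.0358,-0.0038,0,0,-1],[0.0358,-0.0038,0,0,-1],[0.0358,-0.0038,0,0,-1],[0,0,0,0,-1],[0,0,0.03,0,-1],[0,0,0.02,0,-1],[0,0,0,0,-1],[0,0,0,0,-1],[0,0,0,0,-1]]]'

```text
t: 25.02
eef_pos: [0.6247, 0.1681, 0.0807]
tcp_rot: [[0.05, 0.999, -0.0], [0.999, -0.05, -0.0], [-0.0, -0.0, -1.0]]
contact_force: [-0.2, 0.1, -0.5]
width: 0.0122
finger_force: 68.5
```

```bash
cat > held.py <<'E'
from objs import *
import sys
def held(tag,box,zlo,zhi):
    s=arm.state();print(s['eef_pos'].round(4),s['tcp_rot'][:,1].round(3),s['width'],s['contact_force'].round(1))
    for n in('scene','top'):
        p,d=eyes.read_camera(n); np.savez('/tmp/%s%s.npz'%(n,tag),p=p,d=d); C=cloud(n,d)
        m=cv2.inRange(cv2.cvtColor(p,cv2.COLOR_RGB2HSV),(5,140,60),(18,255,255))>0
        m&=(C[...,0]>box[0])&(C[...,0]<box[1])&(C[...,1]>box[2])&(C[...,1]<box[3])&(C[...,2]>zlo)&(C[...,2]<zhi)
        P=C[m]
        for y0 in np.arange(box[2],box[3],.02):
            q=P[abs(P[:,1]-y0)<.01]
            if len(q)>3: print(n,round(y0,3),len(q),'z',(np.percentile(q[:,2],90)*1000).round(1),'x',(np.percentile(q[:,0],[5,50,95])*1000).round(1))
E
python3 -c "
from held import *
held('6',(.59,.67,.07,.29),.07,.14)"
```

```text
[0.6247 0.1681 0.0807] [ 0.999 -0.05  -0.   ] 0.012212599607260378 [-0.2  0.1 -0.5]
scene 0.09 7 z 103.6 x [619.4 622.5 627.1]
scene 0.11 53 z 101.4 x [617.1 624.  627.8]
scene 0.13 54 z 101.8 x [617.3 624.2 629. ]
scene 0.15 45 z 102.2 x [616.5 624.7 628.9]
scene 0.21 59 z 101.0 x [619.4 628.8 632.9]
scene 0.23 65 z 101.1 x [617.7 630.5 638. ]
scene 0.25 89 z 99.0 x [617.5 630.3 639.7]
scene 0.27 16 z 99.6 x [620.5 631.2 638.5]
top 0.09 5 z 102.1 x [614.9 617.9 622.8]
top 0.11 47 z 102.8 x [615.  619.9 625. ]
top 0.13 45 z 102.3 x [616.6 620.7 626.4]
top 0.15 43 z 103.4 x [617.9 621.8 627.6]
```

>>> servo_tool --motion '[[[0,-0.002,0.015,0,-1],[0,0,0.015,0,-1],[0,0,0.006,0,-1],[0,0,0.003,0,-1],[0,0,0.003,0,-1],[0,0,0.003,0,-1],[0,0,0.003,0,-1],[0,0,0.003,0,-1],[0,0,0.003,0,-1],[0,0,0.003,0,-1],[0,0,0,0,-1],[0,0,0,0,-1]]]' --force 90

```text
t: 26.12
eef_pos: [0.6233, 0.1686, 0.0239]
tcp_rot: [[0.05, 0.999, 0.001], [0.999, -0.05, 0.0], [0.0, 0.001, -1.0]]
contact_force: [-2.3, -0.2, 2.7]
width: 0.0117
finger_force: 89.5
```

```bash
python3 -c "
from held import *
held('7',(.59,.67,.07,.29),.03,.14)"
```

```text
[0.6233 0.1686 0.0239] [ 0.999 -0.05   0.001] 0.01166350971728868 [-2.3 -0.2  2.7]
scene 0.07 12 z 38.0 x [655.3 659.  660.8]
scene 0.09 28 z 39.1 x [634.4 658.8 660.6]
scene 0.11 70 z 44.4 x [616.3 624.6 662.2]
scene 0.13 54 z 44.4 x [616.8 641.7 663. ]
scene 0.15 70 z 44.7 x [617.  627.1 664.5]
scene 0.17 22 z 37.1 x [660.9 663.  665.1]
scene 0.19 34 z 43.9 x [621.6 664.3 667.1]
scene 0.21 53 z 45.3 x [619.7 630.6 667.1]
scene 0.23 81 z 44.3 x [619.2 632.4 668.8]
scene 0.25 96 z 42.5 x [616.3 631.5 668.8]
scene 0.27 35 z 40.4 x [617.  665.6 669.6]
top 0.09 6 z 45.4 x [615.5 638.6 659. ]
top 0.11 47 z 46.2 x [613.6 618.5 658.4]
top 0.13 45 z 45.7 x [613.7 617.9 624.8]
top 0.15 40 z 44.9 x [615.7 619.8 626. ]
```

>>> servo_tool --motion '[[[0,0,0,0,-0.3],[0,0,0,0,-0.3],[0,0,0,0,-0.3],[0,0,0,0,-0.3],[0,0,-0.02,0,-0.3],[0,0,-0.03,0,-0.3],[0,0,-0.035,0,-0.2],[0,0,-0.03,0,-0.2],[-0.0401,0,0,0,-0.2],[-0.0401,0,0,0,-0.2],[-0.0401,0,0,0,-0.2],[-0.0401,0,0,0,-0.2],[-0.0401,0,0,0,-0.2],[-0.0401,0,0,0,-0.2],[-0.0401,0,0,0,-0.2],[-0.0401,0,0,0,-0.2],[-0.0401,0,0,0,-0.2],[0,0,0,-4.9,-0.2],[0,0,0,0,-0.2],[0,0,0,0,-0.2]]]'

```text
t: 27.88
eef_pos: [0.6042, -0.192, 0.1381]
tcp_rot: [[-0.033, 0.999, -0.0], [0.999, 0.033, 0.001], [0.001, -0.0, -1.0]]
contact_force: [0.8, 0.6, 0.1]
width: 0.0339
finger_force: 0.0
```

Run:
```python
from held import *
held('8',(.59,.645,.07,.29),.03,.08)
def crop(n):
    p=np.load('/tmp/%s8.npz'%n)['p']; q=p[150:275,120:380] if n=='top' else p[150:265,180:440]
    return cv2.resize(q,(780,int(q.shape[0]*3)),interpolation=cv2.INTER_CUBIC)[:300]
a=crop('top');b=crop('scene'); cv2.imwrite('pics/c8.png',np.vstack([a,b])[:600,:,::-1])
look('9',{'top':(280,140,450,290),'scene':(110,160,270,290)},60)
```

```text
[ 0.6042 -0.192   0.1381] [ 0.999  0.033 -0.   ] 0.03394173091773964 [0.8 0.6 0.1]
scene 0.11 45 z 45.2 x [614.6 621.5 626. ]
scene 0.13 24 z 44.4 x [615.8 619.5 626.3]
scene 0.15 51 z 44.6 x [616.7 624.  627.5]
scene 0.17 41 z 43.9 x [619.9 625.1 629.3]
scene 0.19 49 z 44.3 x [618.9 626.8 630.8]
scene 0.21 28 z 44.3 x [618.7 623.3 629.3]
scene 0.23 54 z 45.2 x [617.8 628.  636.3]
scene 0.25 79 z 42.3 x [616.4 627.7 638. ]
scene 0.27 15 z 42.7 x [616.3 629.8 638.6]
top 0.11 43 z 46.1 x [613.2 617.5 622.7]
top 0.13 40 z 45.5 x [613.6 618.4 623.3]
top 0.15 38 z 45.9 x [615.6 619.3 624.2]
top 0.17 43 z 45.7 x [616.9 621.  626.3]
top 0.19 39 z 44.9 x [618.  622.8 627.5]
top 0.21 44 z 45.3 x [618.6 622.6 627.5]
top 0.23 52 z 45.3 x [618.3 624.3 633.6]
top 0.25 83 z 43.7 x [615.7 625.3 636.3]
top 0.27 16 z 42.0 x [617.1 625.8 636.9]
scene [183 223  70  10] mid [ 597.3 -178.2] len 162.1 ang 91.8 ztop 44.2
top [299 193  11   9] mid [ 593.5 -107.7] len 28.4 ang 126.5 ztop 42.1
```

View pics/c8.png

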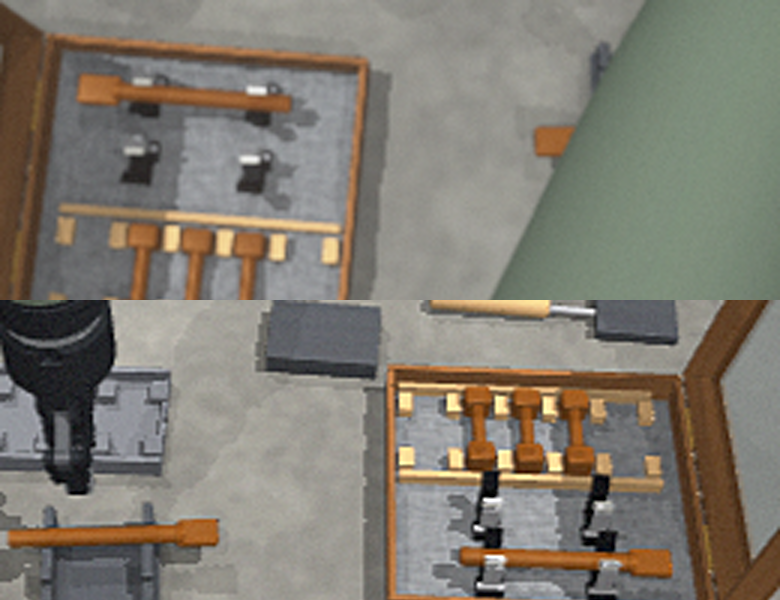

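The stirrer lies home under both steel jaws (crop pixels (490,565) and (605,568)), and the three rests are in nests 2–4. Next is the second stirrer.

>>> servo_tool --motion '[[[0,-0.008,0,0,-0.2],[0,0,0.03,0,-0.2],[0,0,0.03,0,-0.2],[0,0,0.03,0,-0.2],[0,0,0.018,0,-0.2],[0,0,0.009,0,-0.2],[0,0,0,0,-0.2],[0,0,0,0,-1],[0,0,0,0,-1],[0,0,0,0,-1],[0,0,0,0,-1],[0,0,0,0,-1],[0,0,0,0,-1]]]' --force 80

```text
t: 29.17
eef_pos: [0.5977, -0.1927, 0.0229]
tcp_rot: [[-0.035, 0.999, 0.003], [0.999, 0.035, -0.001], [-0.001, 0.003, -1.0]]
contact_force: [-0.4, 0.4, 6.1]
width: 0.0124
finger_force: 78.6
```

>>> servo_tool --motion '[[[0,0,-0.005,0,-1],[0,0,-0.015,0,-1],[0,0,-0.03,0,-1],[0,0,-0.03,0,-1],[0,0,-0.03,0,-1],[0,0,0,4.7,-1],[0,0,0,0,-1],[0,0,0,0,-1]]]'

```text
t: 29.83
eef_pos: [0.596, -0.192, 0.1313]
tcp_rot: [[0.045, 0.999, -0.001], [0.999, -0.045, 0.0], [0.0, -0.001, -1.0]]
contact_force: [0.4, -0.0, -1.7]
width: 0.0118
finger_force: 78.2
```

>>> servo_tool --motion '[[[0.0361,-0.0046,0,0.3,-1],[0.0361,-0.0046,0,0,-1],[0.0361,-0.0046,0,0,-1],[0.0361,-0.0046,0,0,-1],[0.0361,-0.0046,0,0,-1],[0.0361,-0.0046,0,0,-1],[0.0361,-0.0046,0,0,-1],[0.0361,-0.0046,0,0,-1],[0.0361,-0.0046,0,0,-1],[0.0361,-0.0046,0,0,-1],[0,0,0,0,-1],[0,0,0.03,0,-1],[0,0,0.02,0,-1],[0,0,0,0,-1],[0,0,0,0,-1],[0,0,0,0,-1]]]'

```text
t: 31.17
eef_pos: [0.569, 0.1702, 0.0815]
tcp_rot: [[0.052, 0.999, -0.001], [0.999, -0.052, -0.0], [-0.0, -0.001, -1.0]]
contact_force: [-0.1, -0.8, -0.3]
width: 0.0121
finger_force: 78.3
```

```bash
python3 -c "
from held import *
held('10',(.53,.61,.07,.29),.07,.14)"
```

```text
[0.569  0.1702 0.0815] [ 0.999 -0.052 -0.001] 0.012078315565769677 [-0.1 -0.8 -0.3]
scene 0.11 53 z 102.0 x [560.  567.4 572.4]
scene 0.13 53 z 101.8 x [560.  568.8 572.8]
scene 0.15 50 z 102.8 x [563.7 571.1 575.5]
scene 0.21 50 z 101.7 x [567.9 574.3 577.6]
scene 0.23 57 z 102.0 x [565.6 573.9 580.5]
scene 0.25 79 z 100.0 x [563.9 574.8 584. ]
scene 0.27 24 z 99.5 x [564.5 573.9 584.2]
top 0.11 49 z 102.6 x [559.7 564.  570. ]
top 0.13 46 z 102.4 x [561.1 565.3 570.2]
top 0.15 48 z 103.0 x [562.3 567.  571.8]
```

>>> servo_tool --motion '[[[0,-0.001,0.015,0,-1],[0,0,0.015,0,-1],[0,0,0.006,0,-1],[0,0,0.003,0,-1],[0,0,0.003,0,-1],[0,0,0.003,0,-1],[0,0,0.003,0,-1],[0,0,0.003,0,-1],[0,0,0.003,0,-1],[0,0,0.004,0,-1],[0,0,0,0,-1],[0,0,0,0,-1]]]' --force 90

```text
t: 32.27
eef_pos: [0.568, 0.1708, 0.0245]
tcp_rot: [[0.052, 0.999, 0.0], [0.999, -0.052, 0.0], [0.0, 0.0, -1.0]]
contact_force: [-5.7, 0.6, 9.8]
width: 0.0118
finger_force: 91.2
```

>>> servo_tool --motion '[[[0,0,0.001,0,-1],[0,0,0.001,0,-1],[0,0,0,0,-1]]]'

```text
t: 32.52
eef_pos: [0.5681, 0.1708, 0.0243]
tcp_rot: [[0.052, 0.999, 0.001], [0.999, -0.052, 0.0], [0.0, 0.001, -1.0]]
contact_force: [-10.3, -1.4, 23.2]
width: 0.0115
finger_force: 92.7
```

```bash
python3 -c "
from held import *
held('11',(.53,.60,.07,.29),.03,.14)"
```

```text
[0.5681 0.1708 0.0243] [ 0.999 -0.052  0.001] 0.011486182941251727 [-10.3  -1.4  23.2]
scene 0.11 40 z 45.2 x [562.  567.  571.2]
scene 0.13 21 z 45.5 x [559.8 563.9 572.3]
scene 0.15 55 z 72.4 x [550.4 566.8 574. ]
scene 0.21 32 z 45.4 x [564.3 569.6 575. ]
scene 0.23 42 z 44.4 x [564.  571.5 581.8]
scene 0.25 73 z 42.9 x [561.5 573.4 582.9]
scene 0.27 27 z 42.9 x [559.5 572.6 582.7]
top 0.11 42 z 45.0 x [558.3 562.8 569.1]
top 0.13 43 z 45.2 x [558.5 562.5 567.7]
top 0.15 42 z 45.2 x [559.8 564.4 569.3]
```

>>> servo_tool --motion '[[[0,0,-0.002,0,-1],[0,0,0,0,-0.3],[0,0,0,0,-0.3],[0,0,0,0,-0.3],[0,0,0,0,-0.3],[0,0,-0.02,0,-0.3],[0,0,-0.03,0,-0.3],[0,0,-0.035,0,-0.3],[0,0,-0.035,0,-1],[0,0,-0.035,0,-1],[0,0,-0.035,0,-1],[0,0,-0.035,0,-1],[0,-0.04,0,0,-1],[0,-0.04,0,0,-1],[0,-0.04,0,0,-1],[0,-0.04,0,0,-1],[0,-0.04,0,0,-1],[0,-0.04,0,0,-1],[0,0,0,0,-1]]]'

```text
t: 34.2
eef_pos: [0.3209, 0.1825, 0.2475]
tcp_rot: [[0.049, 0.999, -0.006], [0.999, -0.049, -0.001], [-0.001, -0.006, -1.0]]
contact_force: [-0.2, -0.2, -0.2]
width: 0.0001
finger_force: 0.0
```

>>> servo_tool --motion '[[[0.037,0,0,0,-1],[0.037,0,0,0,-1],[0.037,0,0,0,-1],[0.037,0,0,0,-1],[0.037,0,0,0,-1],[0.037,0,0,0,-1],[0.037,0,0,0,-1],[0.037,0,0,0,-1],[0.037,0,0,0,-1],[0,0,0,0,-1],[0,0,0,0,-1]]]'

```text
t: 35.12
eef_pos: [0.3455, 0.5172, 0.2468]
tcp_rot: [[0.05, 0.999, -0.001], [0.999, -0.05, -0.001], [-0.001, -0.001, -1.0]]
contact_force: [0.3, -0.6, 0.3]
width: 0.0001
finger_force: 0.0
```

Run:
```python
from held import *
print('clip1');held('12',(.53,.60,.07,.29),.03,.08)
print('clip2');held('12',(.59,.645,.07,.29),.03,.08)
p=np.load('/tmp/top12.npz')['p']; q=np.load('/tmp/scene12.npz')['p']
a=cv2.resize(p[110:280,40:260],(390,300),interpolation=cv2.INTER_CUBIC); b=cv2.resize(q[90:270,290:510],(390,300),interpolation=cv2.INTER_CUBIC)
cv2.imwrite('pics/c12.png',np.hstack([a,b])[...,::-1])
look('13',{'top':(140,220,245,265),'scene':(311,175,405,205)},60)
```

```text
clip1
[0.3455 0.5172 0.2468] [ 0.999 -0.05  -0.001] 7.736013089766204e-05 [ 0.3 -0.6  0.3]
scene 0.11 42 z 45.2 x [560.8 567.3 572. ]
scene 0.13 21 z 46.8 x [560.6 564.9 573.3]
scene 0.15 47 z 45.2 x [561.4 569.  573.8]
scene 0.17 40 z 46.1 x [564.  570.7 574.1]
scene 0.19 46 z 44.4 x [564.4 571.8 575.9]
scene 0.21 36 z 45.9 x [564.3 570.1 576.1]
scene 0.23 41 z 44.8 x [563.5 574.2 581.6]
scene 0.25 75 z 43.0 x [560.6 573.  582.7]
scene 0.27 25 z 42.4 x [561.9 572.5 581.9]
top 0.11 42 z 45.3 x [558.4 562.7 569.3]
top 0.13 36 z 45.0 x [559.6 563.4 567.3]
top 0.15 43 z 45.9 x [560.2 564.6 570.8]
top 0.17 41 z 46.5 x [561.8 565.7 570.8]
top 0.19 46 z 44.9 x [563.  567.9 572.8]
top 0.21 44 z 45.7 x [563.4 567.6 572.5]
top 0.23 50 z 44.9 x [562.7 569.3 577.7]
top 0.25 76 z 44.0 x [560.8 571.8 581.4]
top 0.27 27 z 42.9 x [562.5 571.  580.9]
clip2
[0.3456 0.5151 0.2478] [ 0.999 -0.052 -0.001] -2.1072957807897693e-05 [-0.7 -1.1  0.3]
scene 0.09 4 z 44.7 x [619.  621.6 624.2]
scene 0.11 38 z 45.2 x [615.6 621.4 625.7]
scene 0.13 24 z 46.1 x [616.  618.8 626.8]
scene 0.15 51 z 44.6 x [616.1 62
[... 286 characters left out ...]
1 x [613.2 617.4 622.7]
top 0.13 41 z 45.2 x [614.  617.8 624. ]
top 0.15 40 z 45.7 x [615.8 619.7 624.7]
top 0.17 42 z 45.7 x [616.9 620.9 626.1]
top 0.19 39 z 45.2 x [617.8 622.6 628.1]
top 0.21 44 z 45.7 x [618.3 623.1 627.5]
top 0.23 51 z 44.8 x [617.9 624.8 632.5]
top 0.25 82 z 42.9 x [615.9 626.5 635.9]
top 0.27 16 z 42.3 x [617.8 624.8 636.5]
scene [311 175  94  30] mid [458.9 184.3] len 233.7 ang 92.3 ztop 35.5
scene [334 179  12  26] mid [478.7 127.8] len 77.7 ang 177.8 ztop 32.8
top [159 225  15  34] mid [482.7 210.9] len 75.2 ang 176.4 ztop 33.3
top [177 226  14  34] mid [479.1 169.2] len 75.1 ang 176.4 ztop 33.1
top [196 228  12  33] mid [477.3 127.9] len 75.1 ang 177.8 ztop 32.6
```

View pics/c12.png

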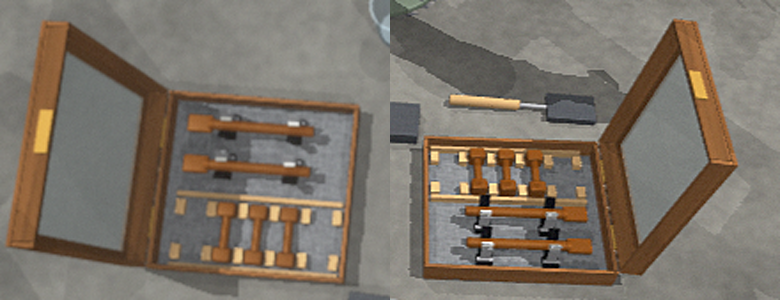

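All three rests and both stirrers are home, with the lid still open. I'm moving in behind the lid.

>>> servo_tool --motion '[[[0,0.039,0,0,-1],[0,0.039,0,0,-1],[0,0.039,0,0,-1],[0,0.039,0,0,-1],[0,0.039,0,0,-1],[0,0,0,0,-1],[0,0,0,0,-1],[-0.02,0,0,0,-1],[-0.02,0,0,0,-1],[-0.015,0,0,0,-1],[-0.01,0,0,0,-1],[-0.01,0,0,0,-1],[-0.01,0,0,0,-1]]]'

```text
t: 36.5
eef_pos: [0.5349, 0.4202, 0.2494]
tcp_rot: [[0.051, 0.999, 0.001], [0.999, -0.051, 0.001], [0.001, 0.001, -1.0]]
contact_force: [-0.3, -0.1, 0.6]
width: 0.0001
finger_force: 0.0
```

>>> servo_tool --motion '[[[-0.012,0,0,0,-1],[-0.012,0,0,0,-1],[-0.012,0,0,0,-1],[-0.012,0,0,0,-1],[-0.012,0,0,0,-1],[-0.012,0,0,0,-1]]]'

```text
t: 37.0
eef_pos: [0.5319, 0.3514, 0.2526]
tcp_rot: [[0.05, 0.999, 0.003], [0.999, -0.05, 0.008], [0.008, 0.003, -1.0]]
contact_force: [-8.7, 7.1, 23.3]
width: -0.0003
finger_force: 5.4
```

>>> servo_tool --motion '[[[0,0,-0.01,0,-1],[0,0,-0.015,0,-1],[0,0,0,0,-1]]]'

```text
t: 37.25
eef_pos: [0.5331, 0.3491, 0.2767]
tcp_rot: [[0.052, 0.999, 0.004], [0.999, -0.052, 0.002], [0.002, 0.004, -1.0]]
contact_force: [0.9, 0.2, -0.2]
width: -0.0
finger_force: 0.0
```

Run:
```python
from held import *
p,d=eyes.read_camera('scene'); cv2.imwrite('pics/l1.png',cv2.resize(p[0:270,290:560],(600,600))[...,::-1])
```

```text
(no output)
```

View pics/l1.png

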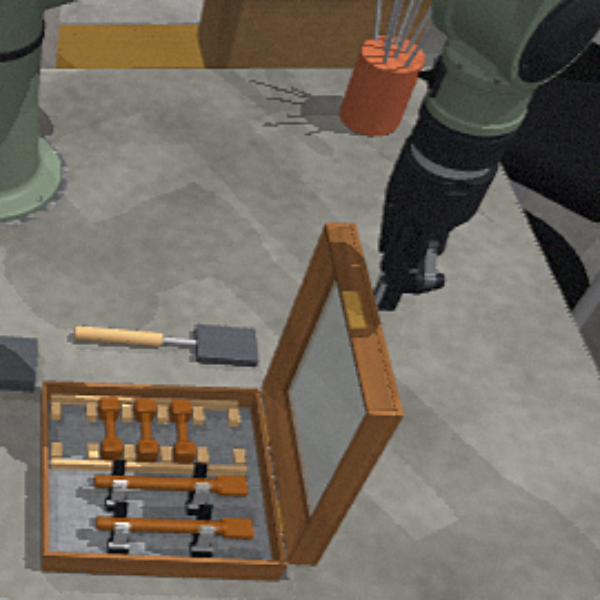

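The lid is near vertical, with the fingertip behind its frame edge at crop pixel (385,300). I'll continue slightly higher.

>>> servo_tool --motion '[[[-0.012,0,0,0,-1],[-0.012,0,0,0,-1],[-0.012,0,0,0,-1],[-0.012,0,0,0,-1]]]'

```text
t: 37.63
eef_pos: [0.5292, 0.2995, 0.2726]
tcp_rot: [[0.052, 0.999, -0.001], [0.999, -0.052, -0.0], [-0.0, -0.001, -1.0]]
contact_force: [0.5, 2.6, -1.3]
width: 0.0002
finger_force: 1.2
```

>>> servo_tool --motion '[[[-0.015,0,0.002,0,-1],[-0.015,0,0.002,0,-1],[-0.015,0,0.003,0,-1],[-0.015,0,0.005,0,-1],[-0.015,0,0.005,0,-1],[-0.015,0,0.006,0,-1],[-0.0135,0,0.008,0,-1],[-0.0135,0,0.008,0,-1],[-0.013,0,0.008,0,-1]]]'

```text
t: 38.38
eef_pos: [0.522, 0.169, 0.2255]
tcp_rot: [[0.053, 0.999, -0.001], [0.999, -0.053, -0.001], [-0.001, -0.001, -1.0]]
contact_force: [-0.6, 1.9, 0.4]
width: -0.0001
finger_force: 0.7
```

>>> servo_tool --motion '[[[-0.012,0,0.01,0,-1],[-0.012,0,0.011,0,-1],[-0.011,0,0.011,0,-1],[-0.0095,0,0.0125,0,-1],[-0.0095,0,0.013,0,-1],[-0.009,0,0.013,0,-1],[-0.0065,0,0.014,0,-1],[-0.0065,0,0.0145,0,-1],[-0.006,0,0.0145,0,-1]]]'

```text
t: 39.13
eef_pos: [0.5175, 0.0871, 0.1119]
tcp_rot: [[0.053, 0.999, -0.001], [0.999, -0.053, -0.001], [-0.001, -0.001, -1.0]]
contact_force: [-0.2, 0.6, 1.0]
width: -0.0002
finger_force: 0.4
```

>>> servo_tool --motion '[[[-0.003,0,0.012,0,-1],[-0.003,0,0.012,0,-1],[-0.002,0,0.012,0,-1],[0,0,0.006,0,-1],[0,0,0.003,0,-1],[0,0,0.001,0,-1],[0,0,0,0,-1]]]'

```text
t: 39.72
eef_pos: [0.518, 0.0809, 0.067]
tcp_rot: [[0.052, 0.999, -0.001], [0.999, -0.052, -0.0], [-0.0, -0.001, -1.0]]
contact_force: [-0.1, -0.5, -0.2]
width: 0.0001
finger_force: 0.0
```

>>> servo_tool --motion '[[[0,0,0.001,0,-1],[0,0,0.001,0,-1],[0,0,0.001,0,-1],[0,0,0,0,-1]]]'

```text
t: 40.05
eef_pos: [0.5189, 0.0813, 0.0664]
tcp_rot: [[0.051, 0.999, 0.002], [0.999, -0.051, -0.0], [-0.0, 0.002, -1.0]]
contact_force: [-6.3, -0.9, 19.5]
width: 0.0004
finger_force: 9.5
```

Firm contact at z 0.066, so the lid is shut. I'll retreat and check.

>>> servo_tool --motion '[[[0,0,-0.01,0,-1],[0,0,-0.03,0,-1],[0,0,-0.04,0,-1],[0,0,-0.04,0,-1],[-0.03,-0.025,0,0,-1],[-0.03,-0.025,0,0,-1],[-0.03,-0.025,0,0,-1],[-0.03,-0.025,0,0,-1],[-0.03,-0.025,0,0,-1],[-0.03,-0.025,0,0,-1],[-0.03,0,0,0,-1],[-0.03,0,0,0,-1],[0,0,0,0,-1],[0,0,0,0,-1]]]'

```text
t: 41.22
eef_pos: [0.3565, -0.152, 0.1845]
tcp_rot: [[0.055, 0.998, 0.002], [0.998, -0.055, -0.001], [-0.0, 0.002, -1.0]]
contact_force: [1.1, 0.2, -0.2]
width: -0.0
finger_force: 0.0
```

Run:
```python
from held import *
ims=[]
for n in('top','scene'):
    p,d=eyes.read_camera(n); C=cloud(n,d)
    # lid frame top heights: near hinge vs free edge
    for nm,y0,y1 in(('free',.045,.065),('hinge',.28,.295)):
        k=(C[...,0]>.46)&(C[...,0]<.64)&(C[...,1]>y0)&(C[...,1]<y1)&(C[...,2]>.03)&(C[...,2]<.1)
        print(n,nm,k.sum(),np.percentile(C[k][:,2],[10,50,90]).round(4))
    q=p[140:290,110:300] if n=='top' else p[150:270,290:460]
    ims.append(cv2.resize(q,(390,320),interpolation=cv2.INTER_CUBIC))
cv2.imwrite('pics/end.png',np.hstack(ims)[...,::-1]); print(arm.state()['eef_pos'],arm.state()['contact_force'])
```

```text
top free 695 [0.0634 0.0665 0.0693]
top hinge 520 [0.0644 0.0668 0.0694]
scene free 501 [0.0642 0.0669 0.0694]
scene hinge 380 [0.0643 0.0667 0.069 ]
[ 0.35612218 -0.15016948  0.18406001] [-0.00966055 -0.18879724  0.26139791]
```

View pics/end.png

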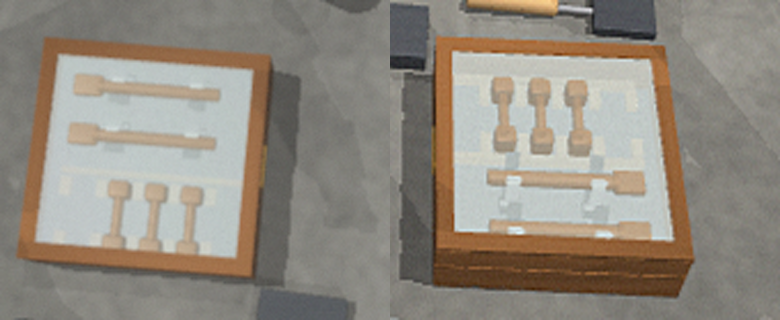

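The lid lies flat: free edge and hinge side both read 66.7 mm. Through the pane, the three rests and two clipped stirrers are visible in place.

```bash
python3 -c "
from station import finish_job
print(finish_job())"
```

```text
the job is handed in; nothing more can be done
None
```

I boxed the set and handed it in: three knife rests in nests 2–4, both stirrers snapped into their clips, and the lid shut flat; the hand-in returned no verdict.

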